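# Top up the spark-plug drying cabinet

### The job

Pull the drying cabinet's front door fully down, draw the rack out over it and lay a spare spark plug from the bench in every cradle that is empty, leaving any plugs left over on the bench. Then push the rack fully home and swing the door back up until it is shut; do not move the rack unless the door is down, and leave the other things on the bench alone.

Things in the scene. Friction and masses are not known exactly. Their poses are not given: they have to be found in the camera images.
- cabinet: grey steel bench drying cabinet, fixed, 150 mm deep, 336 mm wide, 119 mm high; origin on the bench under the middle of the hinge line at its front; its +x points into the cabinet (away from the door), +y along the hinge to the left, z up. The roof begins 75 mm behind the hinge line, so there is an open hand slot over the front
- cab_door (a joint): bottom-hinged front door, rad: 0 shut (upright), 1.571 fully down (level, swung out towards -x of the cabinet, its top face 55 mm over the bench). Stiff hinge: about 0.25 N m, stays where it is left
- cab_door_hinge (a point): middle of the door's hinge axis, 55 mm over the bench; the axis runs along the cabinet's y
- cab_door_bar (a point): middle of the door's hoop handle: a round bar 10 mm thick, 110 mm long along the cabinet's y, standing in the plane of the door beyond its free edge, 112 mm from the hinge axis (and 6 mm in front of it when shut); 50 mm free gap between bar and door panel. Shut, it stands 167 mm over the bench; down, 49 mm. It can be pinched from above at both ends of the swing and turns in the fingers
- plug_rack (a joint): sliding rack in the cabinet, m: 0 fully home, 0.13 fully drawn out towards -x of the cabinet, over the lowered door. Slides with about 1.5 N
- plug_rack_bar (a point): middle of the rack's hoop handle: a round bar 10 mm thick, 90 mm long along the cabinet's y, 125 mm over the bench, 19.5 mm behind the hinge line when home, 35 mm above the rack's front wall; pinch it from above through the hand slot
- cradle_0 (a point): cradle 0 of the rack (0 leftmost, at +y; spacing 52 mm): where the middle of a plug lying in it belongs, 87 mm over the bench; plug lengthways along this point's x, either way round. It rests on two 12 mm cross bars 34 mm apart, between 10 mm high teeth 28 mm apart; between the bars the floor is 12 mm lower, free for fingers. Rim: 3 mm above this point, 48 mm away in x. Plug underside: 11.5 mm below this point
- cradle_1 (a point): cradle 1 of the rack (0 leftmost, at +y; spacing 52 mm): where the middle of a plug lying in it belongs, 87 mm over the bench; plug lengthways along this point's x, either way round. It rests on two 12 mm cross bars 34 mm apart, between 10 mm high teeth 28 mm apart; between the bars the floor is 12 mm lower, free for fingers. Rim: 3 mm above this point, 48 mm away in x. Plug underside: 11.5 mm below this point
- cradle_2 (a point): cradle 2 of the rack (0 leftmost, at +y; spacing 52 mm): where the middle of a plug lying in it belongs, 87 mm over the bench; plug lengthways along this point's x, either way round. It rests on two 12 mm cross bars 34 mm apart, between 10 mm high teeth 28 mm apart; between the bars the floor is 12 mm lower, free for fingers. Rim: 3 mm above this point, 48 mm away in x. Plug underside: 11.5 mm below this point
- cradle_3 (a point): cradle 3 of the rack (0 leftmost, at +y; spacing 52 mm): where the middle of a plug lying in it belongs, 87 mm over the bench; plug lengthways along this point's x, either way round. It rests on two 12 mm cross bars 34 mm apart, between 10 mm high teeth 28 mm apart; between the bars the floor is 12 mm lower, free for fingers. Rim: 3 mm above this point, 48 mm away in x. Plug underside: 11.5 mm below this point
- cradle_4 (a point): cradle 4 of the rack (0 leftmost, at +y; spacing 52 mm): where the middle of a plug lying in it belongs, 87 mm over the bench; plug lengthways along this point's x, either way round. It rests on two 12 mm cross bars 34 mm apart, between 10 mm high teeth 28 mm apart; between the bars the floor is 12 mm lower, free for fingers. Rim: 3 mm above this point, 48 mm away in x. Plug underside: 11.5 mm below this point
- racked_0_mid (a point): middle of a plug that lies in one of the cradles from the start (absent in many starts): a spark plug lying on its side, 77 mm long along its own y (terminal at one end, thread at the other), 21 mm over the hexagon, 23 mm high, 55 g; this point is on its axis, half way along, 11.5 mm over what it lies on; it may lie on any side; grasp it across the middle, 18 mm wide there
- racked_1_mid (a point): middle of a plug that lies in one of the cradles from the start (absent in many starts): a spark plug lying on its side, 77 mm long along its own y (terminal at one end, thread at the other), 21 mm over the hexagon, 23 mm high, 55 g; this point is on its axis, half way along, 11.5 mm over what it lies on; it may lie on any side; grasp it across the middle, 18 mm wide there
- racked_2_mid (a point): middle of a plug that lies in one of the cradles from the start (absent in many starts): a spark plug lying on its side, 77 mm long along its own y (terminal at one end, thread at the other), 21 mm over the hexagon, 23 mm high, 55 g; this point is on its axis, half way along, 11.5 mm over what it lies on; it may lie on any side; grasp it across the middle, 18 mm wide there
- racked_3_mid (a point): middle of a plug that lies in one of the cradles from the start (absent in many starts): a spark plug lying on its side, 77 mm long along its own y (terminal at one end, thread at the other), 21 mm over the hexagon, 23 mm high, 55 g; this point is on its axis, half way along, 11.5 mm over what it lies on; it may lie on any side; grasp it across the middle, 18 mm wide there
- racked_4_mid (a point): middle of a plug that lies in one of the cradles from the start (absent in many starts): a spark plug lying on its side, 77 mm long along its own y (terminal at one end, thread at the other), 21 mm over the hexagon, 23 mm high, 55 g; this point is on its axis, half way along, 11.5 mm over what it lies on; it may lie on any side; grasp it across the middle, 18 mm wide there
- spare_0_mid (a point): middle of a spare plug lying loose on the bench: a spark plug lying on its side, 77 mm long along its own y (terminal at one end, thread at the other), 21 mm over the hexagon, 23 mm high, 55 g; this point is on its axis, half way along, 11.5 mm over what it lies on; it may lie on any side; grasp it across the middle, 18 mm wide there
- spare_1_mid (a point): middle of a spare plug lying loose on the bench: a spark plug lying on its side, 77 mm long along its own y (terminal at one end, thread at the other), 21 mm over the hexagon, 23 mm high, 55 g; this point is on its axis, half way along, 11.5 mm over what it lies on; it may lie on any side; grasp it across the middle, 18 mm wide there
- spare_2_mid (a point): middle of a spare plug lying loose on the bench: a spark plug lying on its side, 77 mm long along its own y (terminal at one end, thread at the other), 21 mm over the hexagon, 23 mm high, 55 g; this point is on its axis, half way along, 11.5 mm over what it lies on; it may lie on any side; grasp it across the middle, 18 mm wide there
- spare_3_mid (a point): middle of a spare plug lying loose on the bench: a spark plug lying on its side, 77 mm long along its own y (terminal at one end, thread at the other), 21 mm over the hexagon, 23 mm high, 55 g; this point is on its axis, half way along, 11.5 mm over what it lies on; it may lie on any side; grasp it across the middle, 18 mm wide there
- spanner: combination spanner, 176 mm long, a bystander
- bush: black rubber bush, 34 mm across, 14 mm high, a bystander
- feeler: fanned feeler gauge, 100 mm long, 11 mm high, a bystander

How it is judged:
On the way, in this order (a step that is already met when the one before it is completed fails the run):
1. the door is fully down (value of joint cab_door above 1.45 rad), for 0.2 s.
2. the rack is drawn out (value of joint plug_rack above 0.1 m), for 0.2 s.
3. with the rack out, a plug lies in every cradle and the fingers have let go (((distance between racked_0_mid and cradle_0 below 0.017 m and angle between the y axis of racked_0_mid and the x axis of cradle_0, either way round below 0.3 rad) or (distance between racked_1_mid and cradle_0 below 0.017 m and angle between the y axis of racked_1_mid and the x axis of cradle_0, either way round below 0.3 rad) or (distance between racked_2_mid and cradle_0 below 0.017 m and angle between the y axis of racked_2_mid and the x axis of cradle_0, either way round below 0.3 rad) or (distance between racked_3_mid and cradle_0 below 0.017 m and angle between the y axis of racked_3_mid and the x axis of cradle_0, either way round below 0.3 rad) or (distance between racked_4_mid and cradle_0 below 0.017 m and angle between the y axis of racked_4_mid and the x axis of cradle_0, either way round below 0.3 rad) or (distance between spare_0_mid and cradle_0 below 0.017 m and angle between the y axis of spare_0_mid and the x axis of cradle_0, either way round below 0.3 rad) or (distance between spare_1_mid and cradle_0 below 0.017 m and angle between the y axis of spare_1_mid and the x axis of cradle_0, either way round below 0.3 rad) or (distance between spare_2_mid and cradle_0 below 0.017 m and angle between the y axis of spare_2_mid and the x axis of cradle_0, either way round below 0.3 rad) or (distance between spare_3_mid and cradle_0 below 0.017 m and angle between the y axis of spare_3_mid and the x axis of cradle_0, either way round below 0.3 rad)) and ((distance between racked_0_mid and cradle_1 below 0.017 m and angle between the y axis of racked_0_mid and the x axis of cradle_1, either way round below 0.3 rad) or (distance between racked_1_mid and cradle_1 below 0.017 m and angle between the y axis of racked_1_mid and the x axis of cradle_1, either way round below 0.3 rad) or (distance between racked_2_mid and cradle_1 below 0.017 m and angle between the y axis of racked_2_mid and the x axis of cradle_1, either way round below 0.3 rad) or (distance between racked_3_mid and cradle_1 below 0.017 m and angle between the y axis of racked_3_mid and the x axis of cradle_1, either way round below 0.3 rad) or (distance between racked_4_mid and cradle_1 below 0.017 m and angle between the y axis of racked_4_mid and the x axis of cradle_1, either way round below 0.3 rad) or (distance between spare_0_mid and cradle_1 below 0.017 m and angle between the y axis of spare_0_mid and the x axis of cradle_1, either way round below 0.3 rad) or (distance between spare_1_mid and cradle_1 below 0.017 m and angle between the y axis of spare_1_mid and the x axis of cradle_1, either way round below 0.3 rad) or (distance between spare_2_mid and cradle_1 below 0.017 m and angle between the y axis of spare_2_mid and the x axis of cradle_1, either way round below 0.3 rad) or (distance between spare_3_mid and cradle_1 below 0.017 m and angle between the y axis of spare_3_mid and the x axis of cradle_1, either way round below 0.3 rad)) and ((distance between racked_0_mid and cradle_2 below 0.017 m and angle between the y axis of racked_0_mid and the x axis of cradle_2, either way round below 0.3 rad) or (distance between racked_1_mid and cradle_2 below 0.017 m and angle between the y axis of racked_1_mid and the x axis of cradle_2, either way round below 0.3 rad) or (distance between racked_2_mid and cradle_2 below 0.017 m and angle between the y axis of racked_2_mid and the x axis of cradle_2, either way round below 0.3 rad) or (distance between racked_3_mid and cradle_2 below 0.017 m and angle between the y axis of racked_3_mid and the x axis of cradle_2, either way round below 0.3 rad) or (distance between racked_4_mid and cradle_2 below 0.017 m and angle between the y axis of racked_4_mid and the x axis of cradle_2, either way round below 0.3 rad) or (distance between spare_0_mid and cradle_2 below 0.017 m and angle between the y axis of spare_0_mid and the x axis of cradle_2, either way round below 0.3 rad) or (distance between spare_1_mid and cradle_2 below 0.017 m and angle between the y axis of spare_1_mid and the x axis of cradle_2, either way round below 0.3 rad) or (distance between spare_2_mid and cradle_2 below 0.017 m and angle between the y axis of spare_2_mid and the x axis of cradle_2, either way round below 0.3 rad) or (distance between spare_3_mid and cradle_2 below 0.017 m and angle between the y axis of spare_3_mid and the x axis of cradle_2, either way round below 0.3 rad)) and ((distance between racked_0_mid and cradle_3 below 0.017 m and angle between the y axis of racked_0_mid and the x axis of cradle_3, either way round below 0.3 rad) or (distance between racked_1_mid and cradle_3 below 0.017 m and angle between the y axis of racked_1_mid and the x axis of cradle_3, either way round below 0.3 rad) or (distance between racked_2_mid and cradle_3 below 0.017 m and angle between the y axis of racked_2_mid and the x axis of cradle_3, either way round below 0.3 rad) or (distance between racked_3_mid and cradle_3 below 0.017 m and angle between the y axis of racked_3_mid and the x axis of cradle_3, either way round below 0.3 rad) or (distance between racked_4_mid and cradle_3 below 0.017 m and angle between the y axis of racked_4_mid and the x axis of cradle_3, either way round below 0.3 rad) or (distance between spare_0_mid and cradle_3 below 0.017 m and angle between the y axis of spare_0_mid and the x axis of cradle_3, either way round below 0.3 rad) or (distance between spare_1_mid and cradle_3 below 0.017 m and angle between the y axis of spare_1_mid and the x axis of cradle_3, either way round below 0.3 rad) or (distance between spare_2_mid and cradle_3 below 0.017 m and angle between the y axis of spare_2_mid and the x axis of cradle_3, either way round below 0.3 rad) or (distance between spare_3_mid and cradle_3 below 0.017 m and angle between the y axis of spare_3_mid and the x axis of cradle_3, either way round below 0.3 rad)) and ((distance between racked_0_mid and cradle_4 below 0.017 m and angle between the y axis of racked_0_mid and the x axis of cradle_4, either way round below 0.3 rad) or (distance between racked_1_mid and cradle_4 below 0.017 m and angle between the y axis of racked_1_mid and the x axis of cradle_4, either way round below 0.3 rad) or (distance between racked_2_mid and cradle_4 below 0.017 m and angle between the y axis of racked_2_mid and the x axis of cradle_4, either way round below 0.3 rad) or (distance between racked_3_mid and cradle_4 below 0.017 m and angle between the y axis of racked_3_mid and the x axis of cradle_4, either way round below 0.3 rad) or (distance between racked_4_mid and cradle_4 below 0.017 m and angle between the y axis of racked_4_mid and the x axis of cradle_4, either way round below 0.3 rad) or (distance between spare_0_mid and cradle_4 below 0.017 m and angle between the y axis of spare_0_mid and the x axis of cradle_4, either way round below 0.3 rad) or (distance between spare_1_mid and cradle_4 below 0.017 m and angle between the y axis of spare_1_mid and the x axis of cradle_4, either way round below 0.3 rad) or (distance between spare_2_mid and cradle_4 below 0.017 m and angle between the y axis of spare_2_mid and the x axis of cradle_4, either way round below 0.3 rad) or (distance between spare_3_mid and cradle_4 below 0.017 m and angle between the y axis of spare_3_mid and the x axis of cradle_4, either way round below 0.3 rad)) and value of joint plug_rack above 0.06 m and contact force between the fingers and anything else below 0.3 N), for 0.2 s.
4. the rack is fully home (value of joint plug_rack below 0.008 m), for 0.2 s.
5. the door is shut (value of joint cab_door below 0.06 rad), for 0.2 s.
At the end, for the whole second after the job is handed in: a plug lying in each of the five cradles (its middle within 17 mm of the cradle's point, lying along it within 0.3 rad), every spare not used lying on the bench, the rack home within 8 mm, the door shut within 0.06 rad (((distance between racked_0_mid and cradle_0 below 0.017 m and angle between the y axis of racked_0_mid and the x axis of cradle_0, either way round below 0.3 rad) or (distance between racked_1_mid and cradle_0 below 0.017 m and angle between the y axis of racked_1_mid and the x axis of cradle_0, either way round below 0.3 rad) or (distance between racked_2_mid and cradle_0 below 0.017 m and angle between the y axis of racked_2_mid and the x axis of cradle_0, either way round below 0.3 rad) or (distance between racked_3_mid and cradle_0 below 0.017 m and angle between the y axis of racked_3_mid and the x axis of cradle_0, either way round below 0.3 rad) or (distance between racked_4_mid and cradle_0 below 0.017 m and angle between the y axis of racked_4_mid and the x axis of cradle_0, either way round below 0.3 rad) or (distance between spare_0_mid and cradle_0 below 0.017 m and angle between the y axis of spare_0_mid and the x axis of cradle_0, either way round below 0.3 rad) or (distance between spare_1_mid and cradle_0 below 0.017 m and angle between the y axis of spare_1_mid and the x axis of cradle_0, either way round below 0.3 rad) or (distance between spare_2_mid and cradle_0 below 0.017 m and angle between the y axis of spare_2_mid and the x axis of cradle_0, either way round below 0.3 rad) or (distance between spare_3_mid and cradle_0 below 0.017 m and angle between the y axis of spare_3_mid and the x axis of cradle_0, either way round below 0.3 rad)) and ((distance between racked_0_mid and cradle_1 below 0.017 m and angle between the y axis of racked_0_mid and the x axis of cradle_1, either way round below 0.3 rad) or (distance between racked_1_mid and cradle_1 below 0.017 m and angle between the y axis of racked_1_mid and the x axis of cradle_1, either way round below 0.3 rad) or (distance between racked_2_mid and cradle_1 below 0.017 m and angle between the y axis of racked_2_mid and the x axis of cradle_1, either way round below 0.3 rad) or (distance between racked_3_mid and cradle_1 below 0.017 m and angle between the y axis of racked_3_mid and the x axis of cradle_1, either way round below 0.3 rad) or (distance between racked_4_mid and cradle_1 below 0.017 m and angle between the y axis of racked_4_mid and the x axis of cradle_1, either way round below 0.3 rad) or (distance between spare_0_mid and cradle_1 below 0.017 m and angle between the y axis of spare_0_mid and the x axis of cradle_1, either way round below 0.3 rad) or (distance between spare_1_mid and cradle_1 below 0.017 m and angle between the y axis of spare_1_mid and the x axis of cradle_1, either way round below 0.3 rad) or (distance between spare_2_mid and cradle_1 below 0.017 m and angle between the y axis of spare_2_mid and the x axis of cradle_1, either way round below 0.3 rad) or (distance between spare_3_mid and cradle_1 below 0.017 m and angle between the y axis of spare_3_mid and the x axis of cradle_1, either way round below 0.3 rad)) and ((distance between racked_0_mid and cradle_2 below 0.017 m and angle between the y axis of racked_0_mid and the x axis of cradle_2, either way round below 0.3 rad) or (distance between racked_1_mid and cradle_2 below 0.017 m and angle between the y axis of racked_1_mid and the x axis of cradle_2, either way round below 0.3 rad) or (distance between racked_2_mid and cradle_2 below 0.017 m and angle between the y axis of racked_2_mid and the x axis of cradle_2, either way round below 0.3 rad) or (distance between racked_3_mid and cradle_2 below 0.017 m and angle between the y axis of racked_3_mid and the x axis of cradle_2, either way round below 0.3 rad) or (distance between racked_4_mid and cradle_2 below 0.017 m and angle between the y axis of racked_4_mid and the x axis of cradle_2, either way round below 0.3 rad) or (distance between spare_0_mid and cradle_2 below 0.017 m and angle between the y axis of spare_0_mid and the x axis of cradle_2, either way round below 0.3 rad) or (distance between spare_1_mid and cradle_2 below 0.017 m and angle between the y axis of spare_1_mid and the x axis of cradle_2, either way round below 0.3 rad) or (distance between spare_2_mid and cradle_2 below 0.017 m and angle between the y axis of spare_2_mid and the x axis of cradle_2, either way round below 0.3 rad) or (distance between spare_3_mid and cradle_2 below 0.017 m and angle between the y axis of spare_3_mid and the x axis of cradle_2, either way round below 0.3 rad)) and ((distance between racked_0_mid and cradle_3 below 0.017 m and angle between the y axis of racked_0_mid and the x axis of cradle_3, either way round below 0.3 rad) or (distance between racked_1_mid and cradle_3 below 0.017 m and angle between the y axis of racked_1_mid and the x axis of cradle_3, either way round below 0.3 rad) or (distance between racked_2_mid and cradle_3 below 0.017 m and angle between the y axis of racked_2_mid and the x axis of cradle_3, either way round below 0.3 rad) or (distance between racked_3_mid and cradle_3 below 0.017 m and angle between the y axis of racked_3_mid and the x axis of cradle_3, either way round below 0.3 rad) or (distance between racked_4_mid and cradle_3 below 0.017 m and angle between the y axis of racked_4_mid and the x axis of cradle_3, either way round below 0.3 rad) or (distance between spare_0_mid and cradle_3 below 0.017 m and angle between the y axis of spare_0_mid and the x axis of cradle_3, either way round below 0.3 rad) or (distance between spare_1_mid and cradle_3 below 0.017 m and angle between the y axis of spare_1_mid and the x axis of cradle_3, either way round below 0.3 rad) or (distance between spare_2_mid and cradle_3 below 0.017 m and angle between the y axis of spare_2_mid and the x axis of cradle_3, either way round below 0.3 rad) or (distance between spare_3_mid and cradle_3 below 0.017 m and angle between the y axis of spare_3_mid and the x axis of cradle_3, either way round below 0.3 rad)) and ((distance between racked_0_mid and cradle_4 below 0.017 m and angle between the y axis of racked_0_mid and the x axis of cradle_4, either way round below 0.3 rad) or (distance between racked_1_mid and cradle_4 below 0.017 m and angle between the y axis of racked_1_mid and the x axis of cradle_4, either way round below 0.3 rad) or (distance between racked_2_mid and cradle_4 below 0.017 m and angle between the y axis of racked_2_mid and the x axis of cradle_4, either way round below 0.3 rad) or (distance between racked_3_mid and cradle_4 below 0.017 m and angle between the y axis of racked_3_mid and the x axis of cradle_4, either way round below 0.3 rad) or (distance between racked_4_mid and cradle_4 below 0.017 m and angle between the y axis of racked_4_mid and the x axis of cradle_4, either way round below 0.3 rad) or (distance between spare_0_mid and cradle_4 below 0.017 m and angle between the y axis of spare_0_mid and the x axis of cradle_4, either way round below 0.3 rad) or (distance between spare_1_mid and cradle_4 below 0.017 m and angle between the y axis of spare_1_mid and the x axis of cradle_4, either way round below 0.3 rad) or (distance between spare_2_mid and cradle_4 below 0.017 m and angle between the y axis of spare_2_mid and the x axis of cradle_4, either way round below 0.3 rad) or (distance between spare_3_mid and cradle_4 below 0.017 m and angle between the y axis of spare_3_mid and the x axis of cradle_4, either way round below 0.3 rad)) and (height (world z) of spare_0_mid below 0.04 m or (distance between spare_0_mid and cradle_0 below 0.017 m and angle between the y axis of spare_0_mid and the x axis of cradle_0, either way round below 0.3 rad) or (distance between spare_0_mid and cradle_1 below 0.017 m and angle between the y axis of spare_0_mid and the x axis of cradle_1, either way round below 0.3 rad) or (distance between spare_0_mid and cradle_2 below 0.017 m and angle between the y axis of spare_0_mid and the x axis of cradle_2, either way round below 0.3 rad) or (distance between spare_0_mid and cradle_3 below 0.017 m and angle between the y axis of spare_0_mid and the x axis of cradle_3, either way round below 0.3 rad) or (distance between spare_0_mid and cradle_4 below 0.017 m and angle between the y axis of spare_0_mid and the x axis of cradle_4, either way round below 0.3 rad)) and (height (world z) of spare_1_mid below 0.04 m or (distance between spare_1_mid and cradle_0 below 0.017 m and angle between the y axis of spare_1_mid and the x axis of cradle_0, either way round below 0.3 rad) or (distance between spare_1_mid and cradle_1 below 0.017 m and angle between the y axis of spare_1_mid and the x axis of cradle_1, either way round below 0.3 rad) or (distance between spare_1_mid and cradle_2 below 0.017 m and angle between the y axis of spare_1_mid and the x axis of cradle_2, either way round below 0.3 rad) or (distance between spare_1_mid and cradle_3 below 0.017 m and angle between the y axis of spare_1_mid and the x axis of cradle_3, either way round below 0.3 rad) or (distance between spare_1_mid and cradle_4 below 0.017 m and angle between the y axis of spare_1_mid and the x axis of cradle_4, either way round below 0.3 rad)) and (height (world z) of spare_2_mid below 0.04 m or (distance between spare_2_mid and cradle_0 below 0.017 m and angle between the y axis of spare_2_mid and the x axis of cradle_0, either way round below 0.3 rad) or (distance between spare_2_mid and cradle_1 below 0.017 m and angle between the y axis of spare_2_mid and the x axis of cradle_1, either way round below 0.3 rad) or (distance between spare_2_mid and cradle_2 below 0.017 m and angle between the y axis of spare_2_mid and the x axis of cradle_2, either way round below 0.3 rad) or (distance between spare_2_mid and cradle_3 below 0.017 m and angle between the y axis of spare_2_mid and the x axis of cradle_3, either way round below 0.3 rad) or (distance between spare_2_mid and cradle_4 below 0.017 m and angle between the y axis of spare_2_mid and the x axis of cradle_4, either way round below 0.3 rad)) and (height (world z) of spare_3_mid below 0.04 m or (distance between spare_3_mid and cradle_0 below 0.017 m and angle between the y axis of spare_3_mid and the x axis of cradle_0, either way round below 0.3 rad) or (distance between spare_3_mid and cradle_1 below 0.017 m and angle between the y axis of spare_3_mid and the x axis of cradle_1, either way round below 0.3 rad) or (distance between spare_3_mid and cradle_2 below 0.017 m and angle between the y axis of spare_3_mid and the x axis of cradle_2, either way round below 0.3 rad) or (distance between spare_3_mid and cradle_3 below 0.017 m and angle between the y axis of spare_3_mid and the x axis of cradle_3, either way round below 0.3 rad) or (distance between spare_3_mid and cradle_4 below 0.017 m and angle between the y axis of spare_3_mid and the x axis of cradle_4, either way round below 0.3 rad)) and value of joint plug_rack below 0.008 m and value of joint cab_door below 0.06 rad); the robot touches nothing.
It fails at once if the rack is moved out while the door is not down (it would strike the door) (value of joint plug_rack above 0.03 m and value of joint cab_door below 1.25 rad).
It fails at once if the spanner is disturbed (moved more than 60 mm) (distance of spanner from where it was at the start of the episode above 0.06 m).
It fails at once if the bush is disturbed (moved more than 60 mm) (distance of bush from where it was at the start of the episode above 0.06 m).
It fails at once if the feeler is disturbed (moved more than 60 mm) (distance of feeler from where it was at the start of the episode above 0.06 m).
Of racked_0, racked_1, racked_2, racked_3, racked_4 only 1 to 2 are there at a start; the rules pass over those that are not, and their reading is None.
At some moment in a run one of spare_0, spare_1, spare_2, spare_3 may be knocked a few centimetres aside while the robot is not near it.
Once in a run the grip may slacken for a moment while it holds something.
It also fails if it takes over 208 s, if anything falls off the work surface, if the arm or the gripper's body presses on something with over 40 N, if the wrist force passes 120 N, or if a joint passes its speed limit or range.

### The arm

A 6-joint arm with a two-finger parallel gripper is mounted at the origin on a cart in front of the work surface, level with it; the furniture and walls round the work are solid. World frame = base frame: x ahead of the robot, y to its left, z up, the work surface at z = 0. Lengths are in m, angles in rad, forces in N, time in s.
With the tool pointing down it reaches from about 0.375 to 0.825 m from the base axis. Payload 5.5 kg.
Tool frame: the origin (TCP) lies between the finger pads; the fingertips stand r.finger_overhang ahead of it and the grasp point (between the pads) lies 11 mm behind it (r.finger_overhang is the distance from the TCP to the fingertips, in m); z points along the fingers, y is the direction in which the jaws open and shut (so a half turn about z gives the same grasp; the last joint's range is limited). The gripper opens to 85 mm and grips with 20 to 120 N. Pads are 22 mm wide; open, the fingers measure 114 mm over their backs; the gripper's body (76 mm by 85 mm) begins 54 mm behind the grasp point. The pads swing forward as they close: fully open they stand 13 mm farther back than shut.
Start: joints at [-1.112, 0.314, -0.047, 1.21, 0, 1.571], TCP at [0.266, -0.538, 0.239] pointing down, gripper open.
Joint ranges: [-2.67, 2.67], [-0.69, 1.73], [-1.03, 1.25], [-2.08, 2.16], [-1.42, 1.45], [-3.14, 3.14]. Speed limits (rad/s): [2.39, 2.39, 3.01, 3.14, 3.14, 3.14].

### API

Orientations are given as a unit quaternion [w, x, y, z].
In Python, from plant import sensors, capture, calibration, r gives the robot as it stands.
- The arm moves only by the tool drive_tool, never from a script. Its argument "increments" is a list of rows, each a list of 2 entries, a list of its own where there are three numbers: the shift along the world's x, y, z in m, then the turn, a rotation vector about the world's x, y, z in rad. In form: [[[x, y, z], [wx, wy, wz]], ...]. A call has 1 to 8 rows; each row shifts and turns the commanded pose from where the row before left it; what a row does not reach is not made up. A row lasts 1/10 s, in which the tool goes at most 50 mm and 8.59 degrees, less where a joint would pass 70% of its speed; a pose out of reach is approached as far as the arm can. A call with a gripper value outside its range is refused whole. "grip" is the opening, from 0 (shut) to 1 (fully open), set as the call begins (left out, the last holds). The fingers move at their own pace and stop on an object; "force" is the grip in N (left out, the last holds). Time passes only in rows, so rows that do not move let the fingers close. It gives the time, the measured TCP pose, the force and the opening at its end, in the units of the state.
- sensors.sense(): the state, without advancing time (a new reading comes with each control period).
- capture(name): name is "side" or "top"; returns (picture, depth): 384x512x3 uint8, red, green, blue; 384x512 float32, m along the optical axis (not along the pixel's ray), 0 where there is no reading.
- calibration(name): a dict with "mtx" (3x3 intrinsics, pixels), "rvec" (rotation vector, rad) and "tvec" (3), from world to camera coordinates, as OpenCV has them. Camera axes: x right, y down, z forward; pixel columns grow to the right and rows downward; lengths in m; the calibration is good to about 2 mm. A picture is of the moment at which its call begins. calibration takes no time and is no camera call.
- r.finish_job(): hands the job in, once; it reports no verdict.
The state is a dict: "clock": time; "q": joint angles; "joint_velocities": joint speeds; "joint_efforts": joint torques, N m; "tool_pos": TCP position; "tcp_rot": TCP orientation; "force": force on the tool from outside, world axes, zero at the start; "wrist_torque": the same for the moment, N m; "grip_width": finger opening in m.
Only numpy, scipy, OpenCV 4.12 (cv2) and the standard library are available. Lean on these libraries where they do the work, as an engineer would, in place of code of your own. Each camera call takes 0.05 s, during which the arm holds its last target.

## Working session

There is one attempt and no reset: what is moved stays moved. The work goes in short steps, Python scripts to look and compute and a tool call to move; the robot and the scene stay as the last step left them, time stands still between calls to the robot, and variables do not carry over. Pictures are saved under pics/ and viewed, and the job is handed in when it is done.

Besides the shell and the picture viewer there is one more tool, called as name(argument=value, ...), one argument or row to a line, values as JSON. drive_tool: Moves the arm, as the interface text tells. Its arguments: {"type":"object","properties":{"increments":{"type":"array","items":{"type":"array"}},"grip":{"type":"number"},"force":{"type":"number"}},"required":["increments"]}

```bash
ls; mkdir -p pics
python3 - <<'E'
from plant import sensors, capture, calibration, r
import cv2
print(sensors.sense()); print(r.finger_overhang)
for n in("side","top"):
    p,d=capture(n); cv2.imwrite(f"pics/{n}0.png",cv2.cvtColor(p,cv2.COLOR_RGB2BGR)); print(n,calibration(n),(d>0).mean())
E
```

```text
pics
{'clock': 0.0, 'q': array([-1.11197847e+00,  3.14207740e-01, -4.80554519e-02,  1.21021414e+00,
        2.78737352e-05,  1.57074562e+00]), 'joint_velocities': array([ 0.00131263,  0.0004173 ,  0.00028919, -0.00075073, -0.00029155,
       -0.0008076 ]), 'joint_efforts': array([ 7.27325951e-04, -5.39595115e+01,  3.39748371e+01,  1.94042316e-02,
        1.21639368e-04,  5.47847080e-06]), 'tool_pos': array([ 0.26549374, -0.53744108,  0.23845588]), 'tcp_rot': array([-8.21655653e-04,  9.73794869e-01,  2.27426572e-01, -1.77539306e-04]), 'force': array([ 0.16843752,  0.22388563, -0.38988811]), 'wrist_torque': array([ 0.02067506,  0.02255897, -0.00551169]), 'grip_width': 0.08578360720878822}
0.008
side {'mtx': array([[408.84510583,   0.        , 255.05773663],
       [  0.        , 408.84510583, 193.91885408],
       [  0.        ,   0.        ,   1.        ]]), 'rvec': array([ 0.24631687, -2.66639494,  1.44973339]), 'tvec': array([0.56397166, 0.16295351, 1.53393925])} 0.9958699544270834
top {'mtx': array([[487.35229525,   0.        , 250.93638295],
       [  0.        , 487.35229525, 192.13120816],
       [  0.        ,   0.        ,   1.        ]]), 'rvec': array([ 2.0978871 , -2.14162881,  0.20888198]), 'tvec': array([0.01267631, 0.57845085, 1.55835459])} 0.9960734049479166
```

View pics/side0.png

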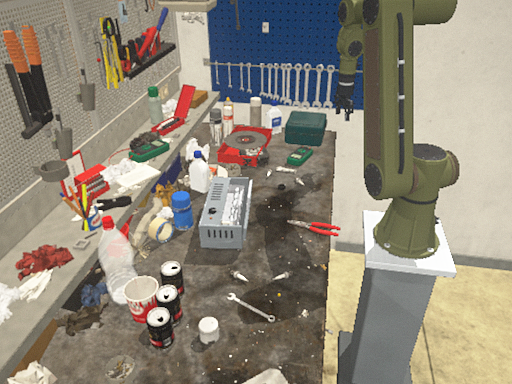

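View pics/top0.png

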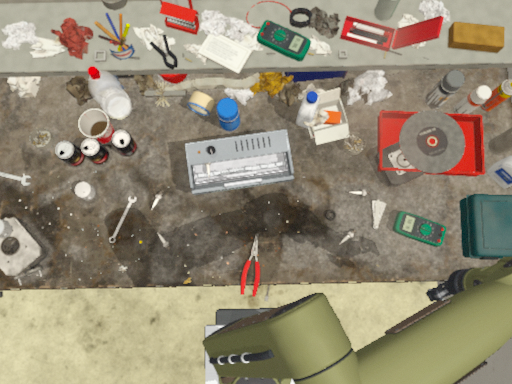

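The cabinet is at top px (240,160), with its door towards the robot. The spares are near (157,200), (163,238), (358,192) and (346,237), the bush at (330,214), the feeler at (378,213) and the spanner at (123,220). I'll zoom in.

```bash
cat > h.py <<'E'
import numpy as np, cv2
from plant import sensors, capture, calibration, r
def cam(n):
    c=calibration(n); R=cv2.Rodrigues(np.array(c['rvec'],float))[0]; return np.array(c['mtx']),R,np.array(c['tvec'],float).ravel()
def ray(n,u,v,z):
    K,R,t=cam(n); d=R.T@np.linalg.inv(K)@np.array([u,v,1.]); C=-R.T@t; return C+d*(z-C[2])/d[2]
def proj(n,P):
    K,R,t=cam(n); p=np.asarray(P,float)@R.T+t; p=p@K.T; return p[...,:2]/p[...,2:]
def cloud(n,d):
    K,R,t=cam(n); v,u=np.mgrid[:384,:512]; q=np.stack([u,v,np.ones_like(u)],-1)@np.linalg.inv(K).T*d[...,None]; return (q-t)@R
def crop(p,name,x0,y0,x1,y1,s):
    c=cv2.resize(p[y0:y1,x0:x1],None,fx=s,fy=s,interpolation=cv2.INTER_CUBIC); cv2.imwrite('pics/'+name,cv2.cvtColor(c,cv2.COLOR_RGB2BGR))
def st():
    s=sensors.sense(); print('t',round(s['clock'],2),'p',np.round(s['tool_pos'],4),'rot',np.round(s['tcp_rot'],4),'F',np.round(s['force'],2),'g',round(s['grip_width'],4),'q',np.round(s['q'],3)); return s
E
python3 - <<'E'
from h import *
p,d=capture('top'); np.save('d0.npy',d); np.save('p0.npy',p)
crop(p,'cab0.png',170,115,310,205,5.5)
crop(p,'L0.png',100,180,190,260,7)
crop(p,'R0.png',310,170,400,260,6.5)
X=cloud('top',d)
for v in range(125,200,4): print(v,[tuple(np.round(X[v,u],3)) for u in (205,240,275)])
E
```

```text
125 [(np.float64(0.833), np.float64(0.157), np.float64(0.004)), (np.float64(0.832), np.float64(0.034), np.float64(-0.001)), (np.float64(0.83), np.float64(-0.089), np.float64(-0.003))]
129 [(np.float64(0.819), np.float64(0.157), np.float64(0.001)), (np.float64(0.817), np.float64(0.034), np.float64(0.002)), (np.float64(0.814), np.float64(-0.089), np.float64(0.002))]
133 [(np.float64(0.805), np.float64(0.158), np.float64(0.001)), (np.float64(0.801), np.float64(0.035), np.float64(0.004)), (np.float64(0.761), np.float64(-0.082), np.float64(0.119))]
137 [(np.float64(0.791), np.float64(0.158), np.float64(-0.002)), (np.float64(0.749), np.float64(0.033), np.float64(0.121)), (np.float64(0.746), np.float64(-0.081), np.float64(0.123))]
141 [(np.float64(0.738), np.float64(0.147), np.float64(0.121)), (np.float64(0.736), np.float64(0.033), np.float64(0.121)), (np.float64(0.734), np.float64(-0.081), np.float64(0.117))]
145 [(np.float64(0.727), np.float64(0.147), np.float64(0.112)), (np.float64(0.723), np.float64(0.033), np.float64(0.119)), (np.float64(0.719), np.float64(-0.08), np.float64(0.123))]
1
[... 1675 characters left out ...]
(0.153), np.float64(0.052)), (np.float64(0.591), np.float64(0.036), np.float64(0.113)), (np.float64(0.614), np.float64(-0.083), np.float64(-0.003))]
189 [(np.float64(0.58), np.float64(0.148), np.float64(0.115)), (np.float64(0.602), np.float64(0.038), np.float64(-0.004)), (np.float64(0.599), np.float64(-0.082), np.float64(0.002))]
193 [(np.float64(0.576), np.float64(0.151), np.float64(0.073)), (np.float64(0.588), np.float64(0.038), np.float64(-0.002)), (np.float64(0.586), np.float64(-0.082), np.float64(-0.007))]
197 [(np.float64(0.576), np.float64(0.158), np.float64(-0.001)), (np.float64(0.573), np.float64(0.038), np.float64(0.002)), (np.float64(0.571), np.float64(-0.081), np.float64(0.001))]
```

View pics/cab0.png

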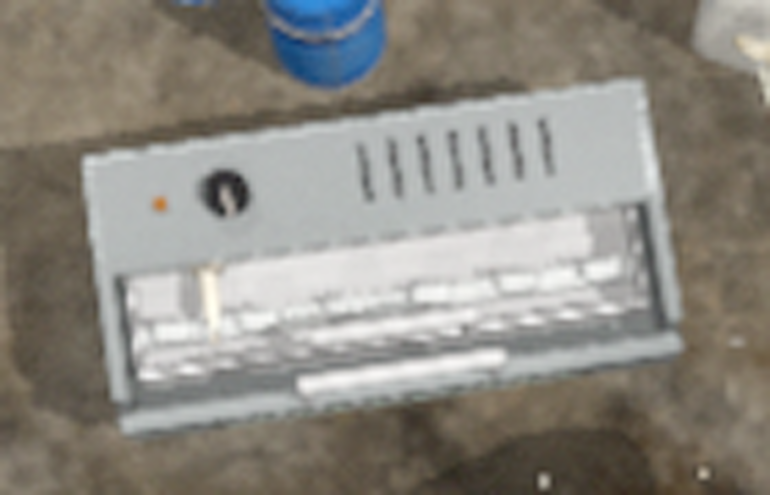

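View pics/L0.png

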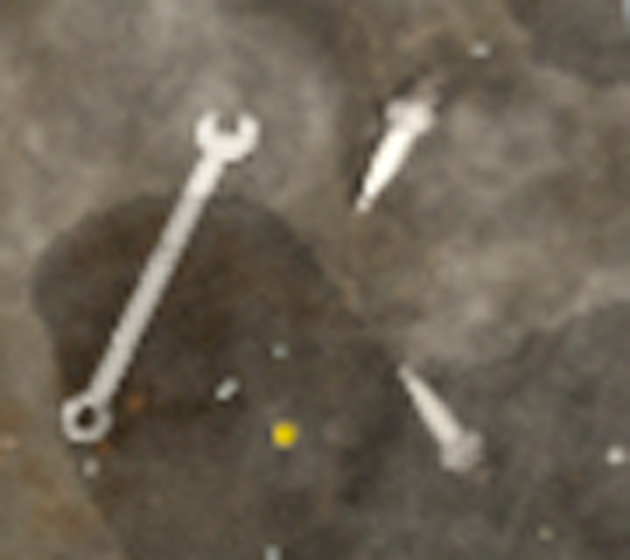

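View pics/R0.png

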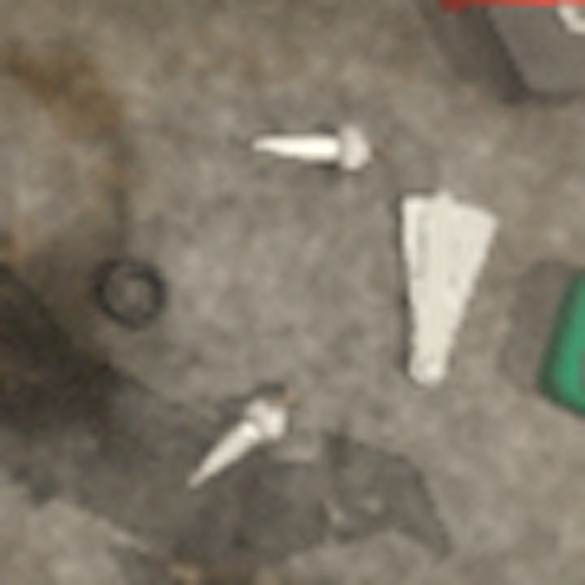

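Run:
```python
from h import *
f=lambda x,y:(170+x/5.5,115+y/5.5)
for nm,pts,z in [('rear',[(85,157),(640,80)],.119),('rooffront',[(115,275),(640,205)],.119),('doorbar',[(300,385),(505,355)],.169),('doortop',[(120,425),(682,345)],.112)]:
    P=[ray('top',*f(*q),z) for q in pts]; v=P[0]-P[1]; print(nm,np.round(P,4),'len',np.linalg.norm(v).round(4),'yaw(y-dir)',np.degrees(np.arctan2(-v[0],v[1])).round(2),'mid',np.round((P[0]+P[1])/2,4))
p=np.load('p0.npy');d=np.load('d0.npy');X=cloud('top',d)
# roof points
m=np.zeros((384,512),bool);m[115:205,170:310]=1
roof=m&(abs(X[...,2]-.119)<.012)
print(cv2.minAreaRect(X[roof][:,:2].astype(np.float32)))
bar=m&(X[...,2]>.15); b=X[bar]; print(len(b), b.mean(0)); r_=cv2.minAreaRect(b[:,:2].astype(np.float32)); print(r_)
```

```text
rear [[ 0.7314  0.2102  0.119 ]
 [ 0.7721 -0.119   0.119 ]] len 0.3317 yaw(y-dir) 7.05 mid [0.7518 0.0456 0.119 ]
rooffront [[ 0.6592  0.1923  0.119 ]
 [ 0.6953 -0.1163  0.119 ]] len 0.3107 yaw(y-dir) 6.66 mid [0.6773 0.038  0.119 ]
doorbar [[ 0.5805  0.0822  0.169 ]
 [ 0.5954 -0.0333  0.169 ]] len 0.1164 yaw(y-dir) 7.34 mid [0.588  0.0244 0.169 ]
doortop [[ 0.5711  0.1899  0.112 ]
 [ 0.612  -0.1385  0.112 ]] len 0.331 yaw(y-dir) 7.1 mid [0.5915 0.0257 0.112 ]
((0.7132961750030518, 0.002097517251968384), (0.24507594108581543, 0.4201771318912506), 7.130044937133789)
171 [0.50119364 0.02258819 0.56549853]
((0.43834227323532104, 0.04520527645945549), (0.11558352410793304, 0.3334132432937622), 83.48111724853516)
```

Run:
```python
from h import *
ps,ds=capture('side'); crop(ps,'scab0.png',190,165,265,260,6)
p=np.load('p0.npy');d=np.load('d0.npy');X=cloud('top',d);S=cloud('side',ds)
for Q in (X,S):
    z=Q[...,2]; m=(z>.14)&(z<.185)&(Q[...,0]>.54)&(Q[...,0]<.65)&(abs(Q[...,1]-.03)<.1); b=Q[m]; print(len(b),b.mean(0),b[:,1].min(),b[:,1].max(), np.degrees(np.arctan(np.polyfit(b[:,1],b[:,0],1))))
    m=(z>.11)&(z<.14)&(Q[...,0]>.68)&(Q[...,0]<.8)&(abs(Q[...,1]-.045)<.15); b=Q[m]; print('roof',len(b),b.mean(0), b[:,0].max())
```

```text
128 [0.5876947  0.02801649 0.16924569] -0.03085842101060949 0.08705699893557611 [-7.17927017 30.59258608]
roof 1903 [0.71914741 0.03672417 0.12025123] 0.7723717491615794
64 [0.5858488  0.04507493 0.16661372] -0.031889391933304354 0.0906528485106384 [-6.5557     30.58431174]
roof 806 [0.71752223 0.04838157 0.1205918 ] 0.7725176011690524
```

View pics/scab0.png

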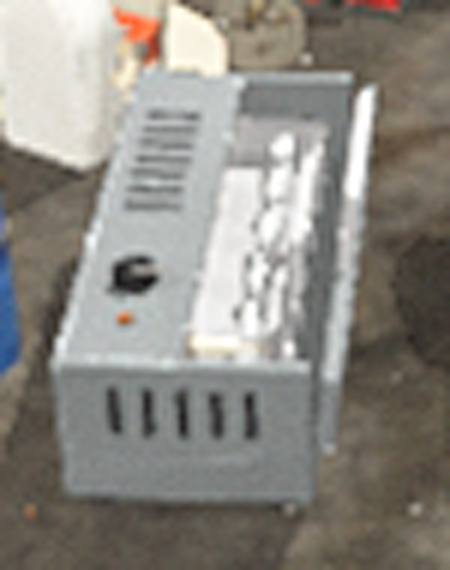

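drive_tool(
  increments=[
    [[0.023, 0.0403, 0.01], [0, 0, 0.088]],
    [[0.023, 0.0403, 0.01], [0, 0, 0.088]],
    [[0.023, 0.0403, 0.01], [0, 0, 0.088]],
    [[0.023, 0.0403, 0.01], [0, 0, 0.088]],
    [[0.023, 0.0403, 0.01], [0, 0, 0.088]],
    [[0.023, 0.0403, 0.01], [0, 0, 0.088]],
    [[0.023, 0.0403, 0], [0, 0, 0.088]],
    [[0.023, 0.0403, 0], [0, 0, 0.088]],
  ],
  grip=0.5,
)

```text
clock: 1.0
tool_pos: [0.4505, -0.2139, 0.2998]
tcp_rot: [0.0, 0.835, 0.551, 0.0]
force: [1.2, -0.4, 0.1]
grip_width: 0.0427
```

drive_tool(
  increments=[
    [[0.023, 0.0403, 0], [0, 0, 0.088]],
    [[0.023, 0.0403, 0], [0, 0, 0.088]],
    [[0.023, 0.0403, 0], [0, 0, 0.088]],
    [[0.023, 0.0403, 0], [0, 0, 0.088]],
    [[0.023, 0.0403, 0], [0, 0, 0.088]],
    [[0.023, 0.0403, 0], [0, 0, 0.088]],
    [[0, 0, 0], [0, 0, 0]],
    [[0, 0, 0], [0, 0, 0]],
  ],
)

```text
clock: 1.8
tool_pos: [0.5877, 0.0272, 0.2986]
tcp_rot: [-0.0, 0.663, 0.749, -0.001]
force: [-0.1, -1.2, -0.9]
grip_width: 0.0427
```

Run:
```python
from h import *
st()
```

```text
t 1.8 p [0.5877 0.0272 0.2986] rot [-3.000e-04  6.628e-01  7.488e-01 -6.000e-04] F [-0.15 -1.16 -0.86] g 0.0427 q [ 0.046  0.277  0.038  1.333 -0.     1.496]
```

drive_tool(
  increments=[
    [[0, 0, -0.03], [0, 0, 0]],
    [[0, 0, -0.03], [0, 0, 0]],
    [[0, 0, -0.03], [0, 0, 0]],
    [[0, 0, -0.03], [0, 0, 0]],
    [[0, 0, -0.022], [0, 0, 0]],
    [[0, 0, 0], [0, 0, 0]],
  ],
)

```text
clock: 2.4
tool_pos: [0.5845, 0.0247, 0.1542]
tcp_rot: [-0.002, 0.664, 0.747, -0.002]
force: [-0.5, 0.0, -0.0]
grip_width: 0.0429
```

drive_tool(
  increments=[
    [[0, 0, 0], [0, 0, 0]],
    [[0, 0, 0], [0, 0, 0]],
    [[0, 0, 0], [0, 0, 0]],
    [[0, 0, 0], [0, 0, 0]],
    [[0, 0, 0], [0, 0, 0]],
    [[0, 0, 0], [0, 0, 0]],
  ],
  grip=0,
  force=40,
)

```text
clock: 3.0
tool_pos: [0.5888, 0.0258, 0.1593]
tcp_rot: [0.001, 0.664, 0.748, 0.001]
force: [-1.5, -1.8, 6.5]
grip_width: 0.0082
```

Run:
```python
import numpy as np
t=np.radians(np.linspace(0,90,17)); x=-(.112*np.sin(t)+.006*np.cos(t)); z=.112*np.cos(t)-.006*np.sin(t)
dx=np.diff(x);dz=np.diff(z)
print([[round(a*.9925,4),round(a*.1225,4),round(b,4)] for a,b in zip(dx,dz)])
```

```text
[[np.float64(-0.0109), np.float64(-0.0013), np.float64(-0.0011)], [np.float64(-0.0107), np.float64(-0.0013), np.float64(-0.0022)], [np.float64(-0.0104), np.float64(-0.0013), np.float64(-0.0032)], [np.float64(-0.0101), np.float64(-0.0012), np.float64(-0.0043)], [np.float64(-0.0096), np.float64(-0.0012), np.float64(-0.0052)], [np.float64(-0.0091), np.float64(-0.0011), np.float64(-0.0062)], [np.float64(-0.0084), np.float64(-0.001), np.float64(-0.007)], [np.float64(-0.0077), np.float64(-0.0009), np.float64(-0.0078)], [np.float64(-0.0069), np.float64(-0.0009), np.float64(-0.0085)], [np.float64(-0.006), np.float64(-0.0007), np.float64(-0.0092)], [np.float64(-0.0051), np.float64(-0.0006), np.float64(-0.0097)], [np.float64(-0.0041), np.float64(-0.0005), np.float64(-0.0102)], [np.float64(-0.0031), np.float64(-0.0004), np.float64(-0.0105)], [np.float64(-0.0021), np.float64(-0.0003), np.float64(-0.0108)], [np.float64(-0.001), np.float64(-0.0001), np.float64(-0.011)], [np.float64(0.0), np.float64(0.0), np.float64(-0.011)]]
```

drive_tool(
  increments=[
    [[-0.0109, -0.0013, -0.0011], [0, 0, 0]],
    [[-0.0107, -0.0013, -0.0022], [0, 0, 0]],
    [[-0.0104, -0.0013, -0.0032], [0, 0, 0]],
    [[-0.0101, -0.0012, -0.0043], [0, 0, 0]],
    [[-0.0096, -0.0012, -0.0052], [0, 0, 0]],
    [[0, 0, 0], [0, 0, 0]],
  ],
)

```text
clock: 3.6
tool_pos: [0.5375, 0.0193, 0.1403]
tcp_rot: [0.002, 0.664, 0.748, 0.001]
force: [12.4, -2.3, -20.1]
grip_width: 0.0083
```

drive_tool(
  increments=[
    [[0, 0, -0.004], [0, 0, 0]],
    [[0, 0, 0], [0, 0, 0]],
  ],
)

```text
clock: 3.8
tool_pos: [0.5346, 0.0189, 0.1376]
tcp_rot: [0.0, 0.664, 0.748, -0.001]
force: [-3.5, -4.1, 3.3]
grip_width: 0.0084
```

drive_tool(
  increments=[
    [[-0.0091, -0.0011, -0.0062], [0, 0, 0]],
    [[-0.0084, -0.001, -0.007], [0, 0, 0]],
    [[-0.0077, -0.0009, -0.0078], [0, 0, 0]],
    [[-0.0069, -0.0009, -0.0085], [0, 0, 0]],
    [[0, 0, 0], [0, 0, 0]],
  ],
)

```text
clock: 4.3
tool_pos: [0.5082, 0.0155, 0.1084]
tcp_rot: [0.004, 0.664, 0.748, 0.003]
force: [15.0, -3.0, -12.6]
grip_width: 0.0082
```

drive_tool(
  increments=[
    [[-0.003, -0.0005, -0.0112], [0, 0, 0]],
    [[-0.0051, -0.0006, -0.0097], [0, 0, 0]],
    [[-0.0041, -0.0005, -0.0102], [0, 0, 0]],
    [[0, 0, 0], [0, 0, 0]],
  ],
)

```text
clock: 4.7
tool_pos: [0.4961, 0.0142, 0.0772]
tcp_rot: [0.004, 0.664, 0.748, 0.003]
force: [13.3, -2.4, -5.7]
grip_width: 0.0082
```

drive_tool(
  increments=[
    [[0.0, 0, -0.0105], [0, 0, 0]],
    [[-0.0005, -0.0002, -0.0108], [0, 0, 0]],
    [[-0.0005, -0.0001, -0.011], [0, 0, 0]],
    [[0.0, 0, -0.011], [0, 0, 0]],
    [[0, 0, 0], [0, 0, 0]],
  ],
)

```text
clock: 5.2
tool_pos: [0.4938, 0.0141, 0.036]
tcp_rot: [0.003, 0.663, 0.748, 0.002]
force: [0.0, -2.4, 18.9]
grip_width: 0.0078
```

drive_tool(
  increments=[
    [[0, 0, 0.002], [0, 0, 0]],
    [[0, 0, 0], [0, 0, 0]],
    [[0, 0, 0], [0, 0, 0]],
    [[0, 0, 0], [0, 0, 0]],
  ],
  grip=0.4,
)

```text
clock: 5.6
tool_pos: [0.4896, 0.0143, 0.0348]
tcp_rot: [-0.001, 0.663, 0.748, -0.0]
force: [0.3, -0.9, -0.2]
grip_width: 0.0338
```

drive_tool(
  increments=[
    [[0, 0, 0.02], [0, 0, 0]],
    [[0, 0, 0.04], [0, 0, 0]],
    [[0, 0, 0.04], [0, 0, 0]],
    [[0, 0, 0.04], [0, 0, 0]],
    [[0, 0, 0.04], [0, 0, 0]],
    [[0, 0, 0.04], [0, 0, 0]],
    [[0, 0, 0], [0, 0, 0]],
  ],
)

```text
clock: 6.3
tool_pos: [0.4935, 0.0144, 0.2605]
tcp_rot: [0.003, 0.663, 0.748, 0.003]
force: [0.9, -0.0, -0.7]
grip_width: 0.0337
```

Run:
```python
from h import *
st()
p,d=capture('top'); np.save('d1.npy',d); np.save('p1.npy',p)
crop(p,'cab1.png',170,115,310,235,5)
ps,ds=capture('side'); crop(ps,'scab1.png',180,150,300,270,5)
```

```text
t 6.3 p [0.4935 0.0144 0.2605] rot [0.0029 0.6634 0.7483 0.0029] F [ 0.86 -0.01 -0.67] g 0.0337 q [ 0.029  0.098 -0.266  1.198  0.     1.48 ]
```

View pics/cab1.png

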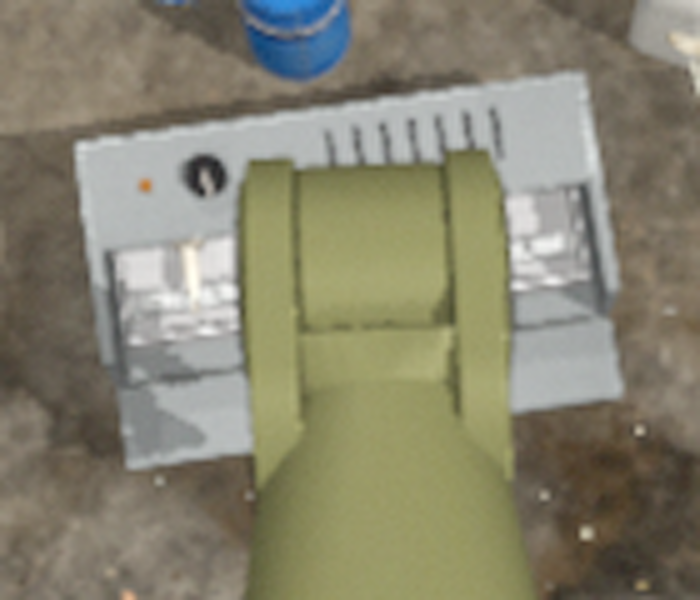

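View pics/scab1.png

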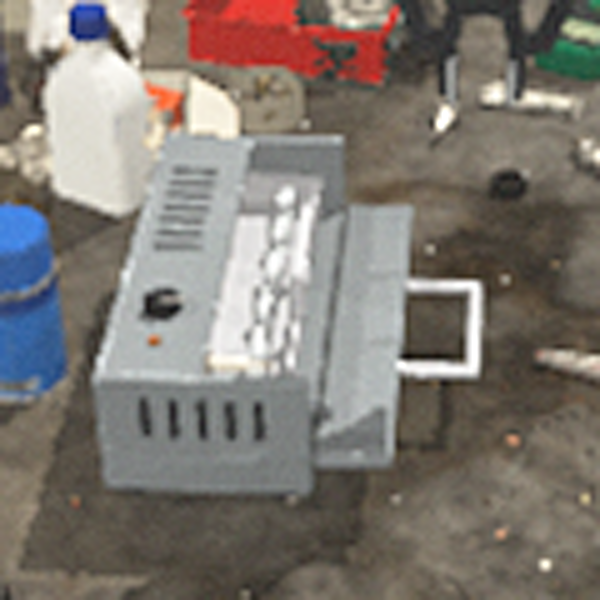

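Run:
```python
from h import *
X=cloud('top',np.load('d0.npy')); z=X[...,2]
m=(z>.115)&(z<.14)&(X[...,0]>.605)&(X[...,0]<.65)&(abs(X[...,1]-.03)<.075); b=X[m]; print(len(b),b.mean(0),b.min(0),b.max(0))
print(ray('top',170+395/5.5,115+326/5.5,.128), ray('top',170+310/5.5,115+338/5.5,.128),ray('top',170+475/5.5,115+313/5.5,.128))
```

```text
101 [0.62354463 0.03209585 0.12877618] [ 0.61326945 -0.01667425  0.11592985] [0.63364258 0.07998055 0.13902401]
[0.62309076 0.02886677 0.128     ] [0.61697623 0.07818893 0.128     ] [ 0.62987188 -0.01765658  0.128     ]
```

drive_tool(
  increments=[
    [[0.0325, 0.0042, 0], [0, 0, 0]],
    [[0.0325, 0.0042, 0], [0, 0, 0]],
    [[0.0325, 0.0042, 0], [0, 0, 0]],
    [[0.0325, 0.0042, 0], [0, 0, 0]],
    [[0, 0, -0.04], [0, 0, 0]],
    [[0, 0, -0.03], [0, 0, 0]],
    [[0, 0, 0], [0, 0, 0]],
  ],
)

```text
clock: 7.1
tool_pos: [0.6162, 0.0308, 0.1783]
tcp_rot: [-0.004, 0.663, 0.748, -0.004]
force: [-0.4, 0.2, -0.9]
grip_width: 0.0342
```

drive_tool(
  increments=[
    [[0, 0, -0.03], [0, 0, 0]],
    [[0, 0, -0.03], [0, 0, 0]],
    [[0, 0, -0.016], [0, 0, 0]],
    [[0, 0, 0], [0, 0, 0]],
  ],
)

```text
clock: 7.5
tool_pos: [0.6183, 0.0309, 0.1071]
tcp_rot: [-0.002, 0.663, 0.748, -0.002]
force: [-1.1, 0.8, 0.3]
grip_width: 0.0342
```

drive_tool(
  increments=[
    [[0, 0, 0], [0, 0, 0]],
    [[0, 0, 0], [0, 0, 0]],
    [[0, 0, 0], [0, 0, 0]],
    [[0, 0, 0], [0, 0, 0]],
    [[0, 0, 0], [0, 0, 0]],
  ],
  grip=0,
)

```text
clock: 8.0
tool_pos: [0.6219, 0.031, 0.1111]
tcp_rot: [0.001, 0.663, 0.748, 0.001]
force: [-0.1, 0.4, 6.0]
grip_width: 0.0088
```

drive_tool(
  increments=[
    [[-0.016, -0.002, 0], [0, 0, 0]],
    [[-0.016, -0.002, 0], [0, 0, 0]],
    [[-0.016, -0.002, 0], [0, 0, 0]],
    [[-0.016, -0.002, 0], [0, 0, 0]],
    [[-0.016, -0.002, 0], [0, 0, 0]],
    [[-0.016, -0.002, 0], [0, 0, 0]],
    [[-0.016, -0.002, 0], [0, 0, 0]],
    [[-0.016, -0.002, 0], [0, 0, 0]],
  ],
)

```text
clock: 8.8
tool_pos: [0.4947, 0.0148, 0.1111]
tcp_rot: [0.002, 0.663, 0.748, 0.002]
force: [46.9, 4.4, -1.4]
grip_width: 0.0083
```

drive_tool(
  increments=[
    [[0, 0, 0], [0, 0, 0]],
    [[0, 0, 0], [0, 0, 0]],
    [[0, 0, 0], [0, 0, 0]],
    [[0, 0, 0], [0, 0, 0]],
  ],
)

```text
clock: 9.2
tool_pos: [0.4951, 0.0148, 0.1111]
tcp_rot: [0.002, 0.663, 0.748, 0.001]
force: [3.5, -0.6, 7.6]
grip_width: 0.0085
```

drive_tool(
  increments=[
    [[0, 0, 0], [0, 0, 0]],
    [[0, 0, 0], [0, 0, 0]],
    [[0, 0, 0], [0, 0, 0]],
    [[0, 0, 0.02], [0, 0, 0]],
    [[0, 0, 0.05], [0, 0, 0]],
    [[0, 0, 0.05], [0, 0, 0]],
    [[0, 0, 0.05], [0, 0, 0]],
  ],
  grip=0.4,
)

```text
clock: 9.9
tool_pos: [0.4916, 0.015, 0.2806]
tcp_rot: [-0.001, 0.663, 0.748, -0.001]
force: [1.4, 0.1, -0.0]
grip_width: 0.0344
```

drive_tool(
  increments=[
    [[-0.01, -0.05, 0], [0, 0, 0]],
    [[-0.01, -0.05, 0], [0, 0, 0]],
    [[-0.01, -0.05, 0], [0, 0, 0]],
    [[-0.01, -0.05, 0], [0, 0, 0]],
    [[-0.02, -0.045, 0], [0, 0, 0]],
    [[-0.02, -0.045, 0], [0, 0, 0]],
    [[-0.02, -0.045, 0], [0, 0, 0]],
    [[-0.02, -0.045, 0], [0, 0, 0]],
  ],
)

```text
clock: 10.7
tool_pos: [0.372, -0.3625, 0.279]
tcp_rot: [-0.001, 0.663, 0.748, 0.0]
force: [1.1, -0.1, 0.7]
grip_width: 0.0346
```

drive_tool(
  increments=[
    [[-0.02, -0.04, 0], [0, 0, 0]],
    [[-0.02, -0.04, 0], [0, 0, 0]],
    [[-0.02, -0.04, 0], [0, 0, 0]],
    [[-0.02, -0.04, 0], [0, 0, 0]],
    [[0, 0, 0], [0, 0, 0]],
  ],
)

```text
clock: 11.2
tool_pos: [0.2906, -0.5248, 0.278]
tcp_rot: [-0.001, 0.665, 0.746, -0.001]
force: [0.3, -0.5, -0.6]
grip_width: 0.0343
```

Run:
```python
from h import *
st()
p,d=capture('top'); np.save('d2.npy',d); np.save('p2.npy',p)
crop(p,'cab2.png',170,115,310,235,5)
crop(p,'all2.png',90,110,410,270,2.4)
ps,ds=capture('side'); crop(ps,'scab2.png',180,150,310,270,5)
```

```text
t 11.2 p [ 0.2906 -0.5248  0.278 ] rot [-7.000e-04  6.654e-01  7.465e-01 -6.000e-04] F [ 0.3  -0.52 -0.55] g 0.0343 q [-1.064  0.303  0.026  1.295 -0.002  0.392]
```

View pics/cab2.png

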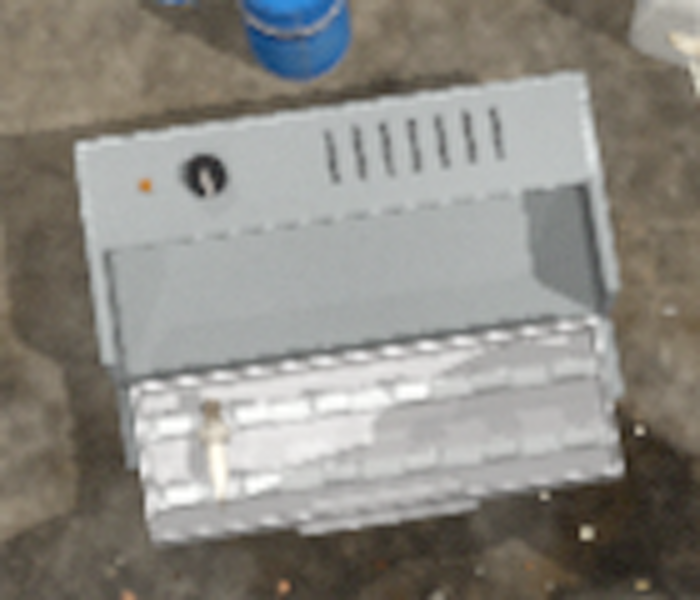

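View pics/all2.png

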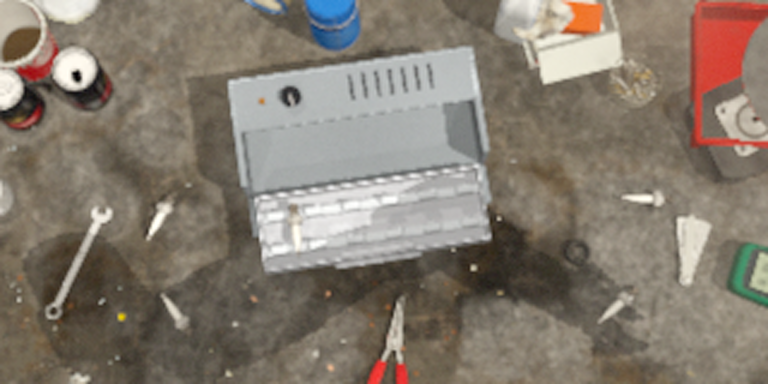

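View pics/scab2.png

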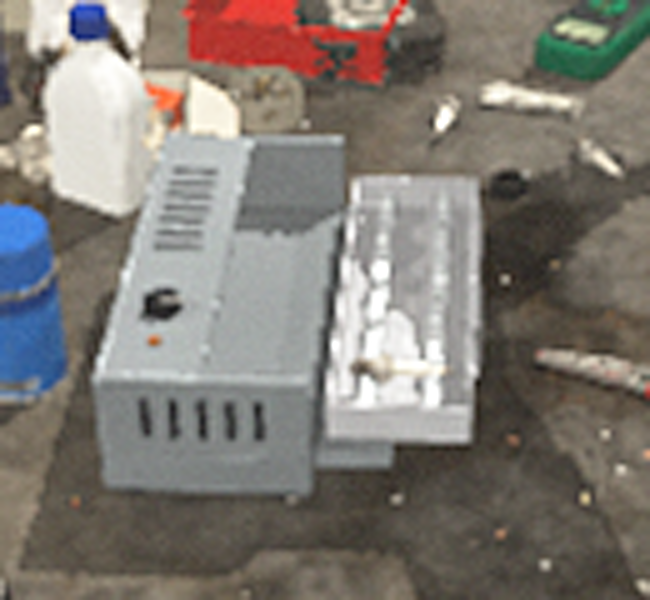

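```bash
cat >> h.py <<'E'
YAW=np.radians(7.05); CX=np.array([np.cos(YAW),np.sin(YAW)]); CY=np.array([-CX[1],CX[0]]); O=np.array([.604,.028])
def loc(P): q=np.asarray(P)[:2]-O; return np.array([q@CX,q@CY])
def spares(n=6,name='top'):
    ps,ds=zip(*[capture(name) for _ in range(n)]); d=np.mean(ds,0); p=np.mean(ps,0)
    return p.astype(np.uint8),d
E
python3 - <<'E'
from h import *
p,d=spares(8); np.save('d3.npy',d); np.save('p3.npy',p); X=cloud('top',d); z=X[...,2]
vis=np.clip((z+.01)/.05*255,0,255).astype(np.uint8); vis=cv2.cvtColor(vis,cv2.COLOR_GRAY2RGB)
crop(vis,'dep3.png',90,110,410,270,2.4)
crop(p,'L3.png',100,180,190,260,7)
crop(p,'R3.png',310,170,400,260,6.5)
for n,(x0,y0,x1,y1) in dict(a=(145,185,175,218),b=(150,222,182,255),c=(340,178,372,205),d=(330,222,365,252)).items():
    zz=z[y0:y1,x0:x1]; b=np.median(zz); m=(zz-b>.005).astype(np.uint8)
    k,l,s,c=cv2.connectedComponentsWithStats(m); i=1+np.argmax(s[1:,4]); q=X[y0:y1,x0:x1][l==i]
    (cx,cy),wh,a=cv2.minAreaRect(q[:,:2].astype(np.float32)); 
    w,V=np.linalg.eigh(np.cov(q[:,:2].T)); v=V[:,1]
    print(n,round(b,4),len(q),np.round((cx,cy),4),np.round(wh,4),'dir',np.degrees(np.arctan2(v[1],v[0])).round(1),'zmax',q[:,2].max()-b)
E
```

```text
a 0.0016 78 [0.5563 0.3011] [0.0654 0.0729] dir 161.3 zmax 0.21965825201040431
b 0.0017 75 [0.4151 0.2845] [0.0991 0.0244] dir -138.9 zmax 0.2173413480494512
c 0.0008 83 [ 0.5617 -0.3479] [0.0527 0.103 ] dir 107.3 zmax 0.22487946545656762
d 0.0007 80 [ 0.4218 -0.301 ] [0.0191 0.1067] dir 123.8 zmax 0.2203948799420546
```

View pics/dep3.png

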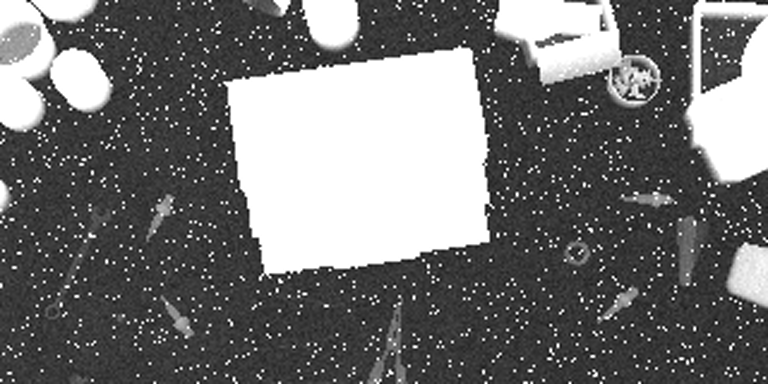

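View pics/L3.png

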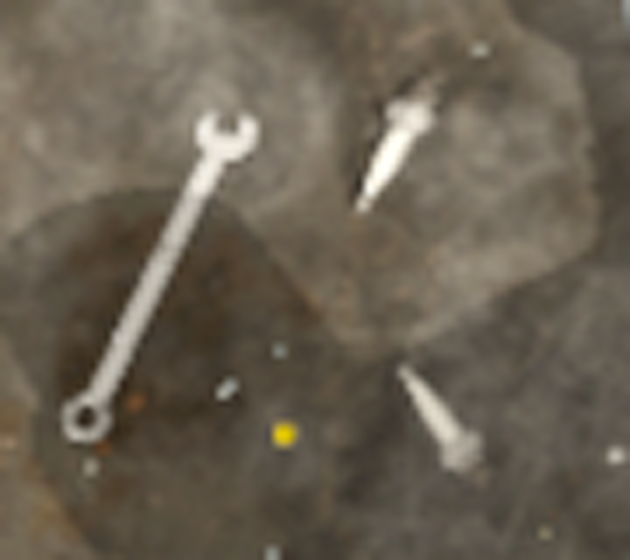

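View pics/R3.png

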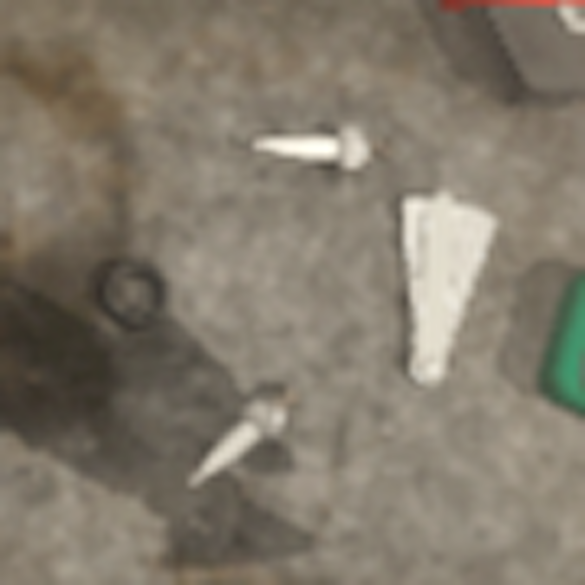

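Averaged depth shows the plugs plainly, apart from dropout speckle. I'll use a median over the frames (noting the zeros) and a height mask.

```bash
cat >> h.py <<'E'
def frames(n=7,name='top'):
    ps,ds=zip(*[capture(name) for _ in range(n)]); a=np.array(ds); a[a==0]=np.nan
    return ps[-1],np.nan_to_num(np.nanmedian(a,0))
WIN=dict(a=(140,180,180,222),b=(148,220,186,258),c=(336,175,374,208),d=(328,220,366,254))
def find(X,wins=WIN):
    z=X[...,2]; out={}
    for n,(x0,y0,x1,y1) in wins.items():
        zz=z[y0:y1,x0:x1]; b=np.median(zz); m=((zz-b>.0045)&(zz-b<.05)).astype(np.uint8)
        k,l,s,c=cv2.connectedComponentsWithStats(m); 
        if k<2: print(n,'none'); continue
        i=1+np.argmax(s[1:,4]); q=X[y0:y1,x0:x1][l==i]; h=q[:,2]-b
        w,V=np.linalg.eigh(np.cov(q[:,:2].T)); v=V[:,1]; e=q[:,:2].mean(0); s_=(q[:,:2]-e)@v; t_=(q[:,:2]-e)@V[:,0]
        mid=e+v*(s_.max()+s_.min())/2
        print(n,len(q),'mid',np.round(mid,4),'len',round(np.ptp(s_),4),'wid',round(np.ptp(t_),4),'dir',np.degrees(np.arctan2(v[1],v[0])).round(1)%180,'h',h.max().round(4)); out[n]=(mid,v)
    return out
E
python3 - <<'E'
from h import *
p,d=frames(9); np.save('d3.npy',d); X=cloud('top',d); find(X)
find(X,{'w':(135,175,190,260),})
z=X[...,2]
# rack profile in local coords
L=np.stack([(X[...,:2]-O)@CX,(X[...,:2]-O)@CY],-1)
for xx in np.arange(-.135,.03,.004):
    row=[]
    for yy in (.104,.078,.052,.026,0,-.052,-.104):
        m=(abs(L[...,0]-xx)<.003)&(abs(L[...,1]-yy)<.009); row.append(round(float(np.median(z[m])),3) if m.any() else None)
    print(round(xx,3),row)
E
```

```text
a 75 mid [0.5642 0.3236] len 0.0709 wid 0.0203 dir 151.5 h 0.0243
b 75 mid [0.426  0.2971] len 0.0687 wid 0.0195 dir 36.900000000000006 h 0.0234
c 79 mid [ 0.5774 -0.3674] len 0.0751 wid 0.0186 dir 86.9 h 0.024
d 77 mid [ 0.4283 -0.317 ] len 0.0728 wid 0.0187 dir 129.3 h 0.0267
w 75 mid [0.5642 0.3236] len 0.0709 wid 0.0203 dir 151.5 h 0.0243
-0.135 [0.001, 0.001, 0.001, 0.001, 0.0, -0.0, -0.0]
-0.131 [0.001, 0.002, 0.001, 0.0, 0.001, 0.001, 0.0]
-0.127 [0.001, 0.0, 0.001, 0.001, 0.001, 0.001, 0.0]
-0.123 [0.001, 0.0, 0.001, 0.001, 0.001, 0.001, 0.001]
-0.119 [0.001, 0.001, 0.001, 0.001, 0.001, 0.001, 0.001]
-0.115 [0.001, 0.001, 0.052, 0.051, 0.052, 0.05, 0.001]
-0.111 [0.065, 0.068, 0.061, 0.077, 0.07, 0.054, 0.062]
-0.107 [0.001, 0.001, 0.091, 0.13, 0.131, 0.053, 0.002]
-0.103 [0.062, 0.034, 0.064, 0.13, 0.129, 0.063, 0.003]
-0.099 [0.064, 0.065, 0.065, None, None, 0.063, 0.065]
-0.095 [0.065, 0.065, 0.065, 0.064, 0.065, 0.063, 0.064]
-0.091 [0.071, 0.066, 0.065, 0.065, 0.065, 0.064, 0.063]
-0.087 [0.077, 0.081, 0.075, 0.082, 0.073, 0.073, 0.074]
-0.083 [0.077, 0.086, 0.077, 0.086
[... 903 characters left out ...]
0.063, 0.064, 0.064, 0.064]
-0.015 [0.069, 0.066, 0.065, 0.065, 0.065, 0.064, 0.064]
-0.011 [0.082, 0.079, 0.081, 0.077, 0.077, 0.076, 0.082]
-0.007 [None, 0.089, 0.091, None, 0.092, 0.09, 0.092]
-0.003 [0.056, 0.056, 0.057, 0.056, 0.058, 0.056, 0.056]
0.001 [0.054, 0.054, 0.054, 0.055, 0.054, 0.055, 0.055]
0.005 [0.052, 0.053, 0.053, 0.052, 0.053, 0.052, 0.053]
0.009 [0.053, 0.053, 0.052, 0.052, 0.052, 0.053, 0.052]
0.013 [0.054, 0.053, 0.053, 0.053, 0.053, 0.053, 0.053]
0.017 [0.052, 0.053, 0.053, 0.052, 0.053, 0.053, 0.053]
0.021 [0.051, 0.053, 0.052, 0.054, 0.053, 0.053, 0.052]
0.025 [0.053, 0.053, 0.053, 0.053, 0.053, 0.052, 0.052]
0.029 [0.053, 0.054, 0.053, 0.053, 0.053, 0.053, 0.052]
```

drive_tool(
  increments=[
    [[0.023, 0.0346, 0], [0, 0, 0.095]],
    [[0.023, 0.0346, 0], [0, 0, 0.095]],
    [[0.023, 0.0346, 0], [0, 0, 0.095]],
    [[0.023, 0.0346, -0.02], [0, 0, 0.095]],
    [[0.023, 0.0346, -0.02], [0, 0, 0.095]],
    [[0.023, 0.0346, -0.03], [0, 0, 0.095]],
    [[0, 0, -0.04], [0, 0, 0]],
    [[0, 0, -0.04], [0, 0, 0]],
  ],
  grip=0.5,
  force=60,
)

```text
clock: 12.95
tool_pos: [0.4322, -0.3135, 0.1295]
tcp_rot: [0.001, 0.425, 0.905, -0.0]
force: [-0.1, 0.3, 0.2]
grip_width: 0.0428
```

drive_tool(
  increments=[
    [[0, 0, -0.04], [0, 0, 0]],
    [[0, 0, 0], [0, 0, 0]],
    [[0, 0, 0], [0, 0, 0]],
  ],
)

```text
clock: 13.25
tool_pos: [0.4306, -0.3142, 0.0904]
tcp_rot: [-0.001, 0.426, 0.905, 0.0]
force: [0.3, -0.5, 0.3]
grip_width: 0.0427
```

Run:
```python
from h import *
s=st(); 
w,x,y,z=s['tcp_rot']; print('psi',2*np.degrees(np.arctan2(y,x))-90)
p,d=capture('side'); print(proj('side',[.4283,-.317,.01]));u,v=map(int,proj('side',[.4283,-.317,.01])); crop(p,'s4.png',u-40,v-40,u+40,v+40,7)
```

```text
t 13.25 p [ 0.4306 -0.3142  0.0904] rot [-7.000e-04  4.264e-01  9.045e-01  2.000e-04] F [ 0.31 -0.46  0.27] g 0.0427 q [-0.63   0.299 -0.427  0.847  0.     0.25 ]
psi 39.524304858336166
[299.60681079 181.64600606]
```

View pics/s4.png

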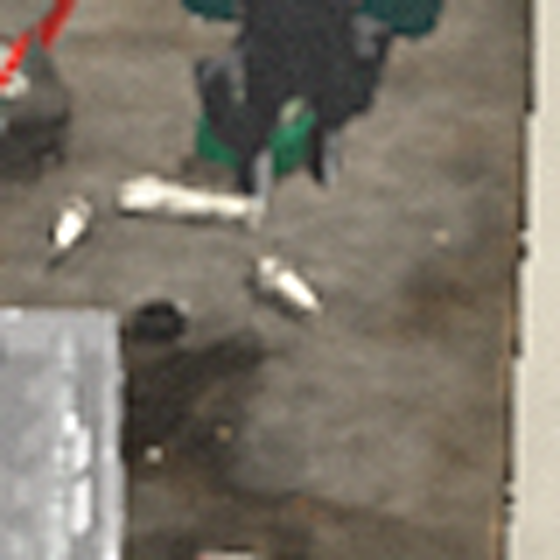

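drive_tool(
  increments=[
    [[-0.0024, -0.0028, -0.03], [0, 0, 0]],
    [[0, 0, -0.03], [0, 0, 0]],
    [[0, 0, -0.012], [0, 0, 0]],
    [[0, 0, -0.007], [0, 0, 0]],
    [[0, 0, 0], [0, 0, 0]],
    [[0, 0, 0], [0, 0, 0]],
  ],
)

```text
clock: 13.9
tool_pos: [0.4296, -0.318, 0.0126]
tcp_rot: [0.001, 0.426, 0.905, -0.0]
force: [-0.8, -1.1, 0.2]
grip_width: 0.0425
```

drive_tool(
  increments=[
    [[0, 0, 0], [0, 0, 0]],
    [[0, 0, 0], [0, 0, 0]],
    [[0, 0, 0], [0, 0, 0]],
    [[0, 0, 0], [0, 0, 0]],
    [[0, 0, 0], [0, 0, 0]],
  ],
  grip=0,
)

```text
clock: 14.4
tool_pos: [0.4294, -0.3178, 0.0124]
tcp_rot: [0.001, 0.426, 0.905, -0.0]
force: [-1.4, 0.5, 6.7]
grip_width: 0.0168
```

drive_tool(
  increments=[
    [[0, 0, 0.02], [0, 0, 0]],
    [[0, 0, 0.04], [0, 0, 0]],
    [[0, 0, 0.05], [0, 0, 0]],
    [[0, 0, 0.05], [0, 0, 0]],
    [[0, 0, 0.03], [0, 0, 0]],
    [[0, 0, 0], [0, 0, 0]],
  ],
)

```text
clock: 15.0
tool_pos: [0.4312, -0.3191, 0.2068]
tcp_rot: [0.005, 0.426, 0.905, -0.001]
force: [-0.0, -0.8, -0.7]
grip_width: 0.0165
```

Run:
```python
from h import *
X=cloud('top',np.load('d3.npy')); z=X[...,2]
L=np.stack([(X[...,:2]-O)@CX,(X[...,:2]-O)@CY],-1)
for xx in(-.083,-.035):
  for lo,hi in((-.145,0),(0,.145)):
    print([(round(yy,3),round(float(np.median(z[(abs(L[...,0]-xx)<.005)&(abs(L[...,1]-yy)<.0025)])),3)) for yy in np.arange(lo,hi,.004) if ((abs(L[...,0]-xx)<.005)&(abs(L[...,1]-yy)<.0025)).any()])
# racked plug
m=(z>.0805)&(abs(L[...,1]-.1)<.03)&(L[...,0]>-.1)&(L[...,0]<-.02)&(abs(L[...,0]+.059)<.017)
q=L[m]; print(len(q),q.mean(0),q.min(0),q.max(0)); print('fit y(x)',np.polyfit(q[:,0],q[:,1],1))
for i in range(5): print(i, O+CX*-.058+CY*(.104-.052*i))
```

```text
[(np.float64(-0.145), 0.076), (np.float64(-0.141), 0.075), (np.float64(-0.137), 0.085), (np.float64(-0.133), 0.085), (np.float64(-0.129), 0.085), (np.float64(-0.125), 0.086), (np.float64(-0.121), 0.085), (np.float64(-0.117), 0.077), (np.float64(-0.113), 0.076), (np.float64(-0.109), 0.075), (np.float64(-0.105), 0.076), (np.float64(-0.101), 0.076), (np.float64(-0.097), 0.075), (np.float64(-0.093), 0.075), (np.float64(-0.089), 0.076), (np.float64(-0.085), 0.085), (np.float64(-0.081), 0.085), (np.float64(-0.077), 0.087), (np.float64(-0.073), 0.087), (np.float64(-0.069), 0.085), (np.float64(-0.065), 0.082), (np.float64(-0.061), 0.076), (np.float64(-0.057), 0.075), (np.float64(-0.053), 0.076), (np.float64(-0.049), 0.075), (np.float64(-0.045), 0.077), (np.float64(-0.041), 0.077), (np.float64(-0.037), 0.08), (np.float64(-0.033), 0.085), (np.float64(-0.029), 0.085), (np.float64(-0.025), 0.086), (np.float64(-0.021), 0.086), (np.float64(-0.017), 0.085), (np.float64(-0.013), 0.084), (np.float64(-0.009), 0.076), (np.float64(-0.005), 0.076), (np.float64(-0.001), 0.076)]
[(np.float64(0.0), 0.076), 
[... 2646 characters left out ...]
.085), (np.float64(0.084), 0.085), (np.float64(0.088), 0.087), (np.float64(0.092), 0.082), (np.float64(0.096), 0.075), (np.float64(0.1), 0.084), (np.float64(0.104), 0.093), (np.float64(0.108), 0.095), (np.float64(0.112), 0.094), (np.float64(0.116), 0.076), (np.float64(0.12), 0.079), (np.float64(0.124), 0.085), (np.float64(0.128), 0.085), (np.float64(0.132), 0.085), (np.float64(0.136), 0.086), (np.float64(0.14), 0.086), (np.float64(0.144), 0.076)]
55 [-0.05525512  0.10495177] [-0.07566942  0.07304843] [-0.04234407  0.12522865]
fit y(x) [-0.14292778  0.09705428]
0 [0.53367403 0.12409504]
1 [0.54005627 0.07248819]
2 [0.54643851 0.02088134]
3 [ 0.55282076 -0.03072551]
4 [ 0.559203   -0.08233236]
```

drive_tool(
  increments=[
    [[0.016, 0.0298, 0], [0, 0, 0.1255]],
    [[0.016, 0.0298, 0], [0, 0, 0.1255]],
    [[0.016, 0.0298, 0], [0, 0, 0.1255]],
    [[0.016, 0.0298, 0], [0, 0, 0.1255]],
    [[0.016, 0.0298, 0], [0, 0, 0.1255]],
    [[0.016, 0.0298, 0], [0, 0, 0.1255]],
    [[0.016, 0.0298, 0], [0, 0, 0.1255]],
    [[0.016, 0.0298, 0], [0, 0, 0.1255]],
  ],
)

```text
clock: 15.8
tool_pos: [0.5565, -0.0774, 0.2002]
tcp_rot: [-0.001, -0.064, 0.998, 0.0]
force: [0.9, 0.4, -0.8]
grip_width: 0.0165
```

drive_tool(
  increments=[
    [[0, 0, -0.03], [0, 0, 0]],
    [[0, 0, -0.03], [0, 0, 0]],
    [[0, 0, 0], [0, 0, 0]],
    [[0, 0, 0], [0, 0, 0]],
    [[0, 0, 0], [0, 0, 0]],
  ],
)

```text
clock: 16.3
tool_pos: [0.5572, -0.0792, 0.1424]
tcp_rot: [0.001, -0.061, 0.998, -0.0]
force: [0.0, 0.3, -0.7]
grip_width: 0.0168
```

```bash
cat >> h.py <<'E'
def psi(s): w,x,y,z=s['tcp_rot']; a=2*np.degrees(np.arctan2(y,x))-90; print('psi',round(a,2)); return a
E
python3 - <<'E'
from h import *
s=st(); psi(s)
p,d=capture('side'); u,v=map(int,proj('side',[.56,-.08,.1])); crop(p,'s5.png',u-50,v-40,u+50,v+40,7)
E
```

```text
t 16.3 p [ 0.5572 -0.0792  0.1424] rot [ 8.000e-04 -6.130e-02  9.981e-01 -2.000e-04] F [ 0.01  0.27 -0.68] g 0.0168 q [-0.141  0.3   -0.293  0.976 -0.    -0.264]
psi 97.03
```

View pics/s5.png

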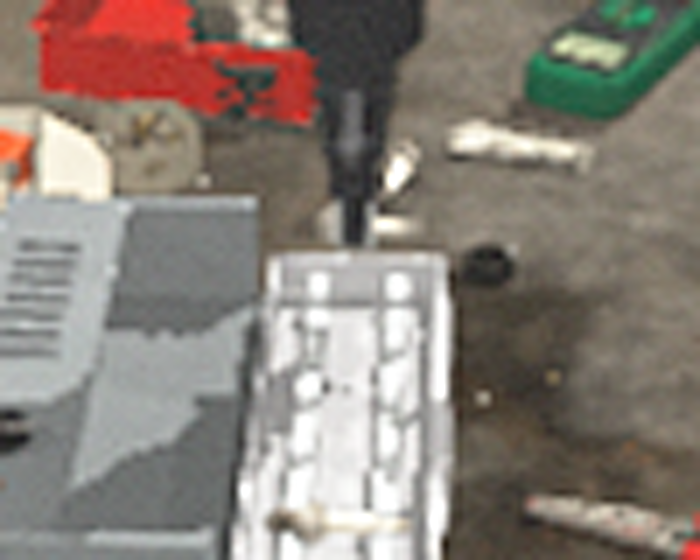

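drive_tool(
  increments=[
    [[0.0015, -0.0008, -0.02], [0, 0, 0]],
    [[0, 0, -0.02], [0, 0, 0]],
    [[0, 0, -0.01], [0, 0, 0]],
    [[0, 0, -0.004], [0, 0, 0]],
    [[0, 0, 0], [0, 0, 0]],
    [[0, 0, 0], [0, 0, 0]],
  ],
)

```text
clock: 16.95
tool_pos: [0.5588, -0.0798, 0.0882]
tcp_rot: [0.001, -0.062, 0.998, -0.0]
force: [0.0, -0.5, -0.3]
grip_width: 0.0166
```

Release (no bar contact yet, so about 1 mm drop), after lowering a touch more.

drive_tool(
  increments=[
    [[0, 0, -0.001], [0, 0, 0]],
    [[0, 0, 0], [0, 0, 0]],
  ],
)

```text
clock: 17.15
tool_pos: [0.5591, -0.0797, 0.0874]
tcp_rot: [0.001, -0.062, 0.998, -0.0]
force: [0.2, 0.6, 5.1]
grip_width: 0.0166
```

drive_tool(
  increments=[
    [[0, 0, 0], [0, 0, 0]],
    [[0, 0, 0], [0, 0, 0]],
    [[0, 0, 0], [0, 0, 0]],
    [[0, 0, 0], [0, 0, 0]],
    [[0, 0, 0.01], [0, 0, 0]],
    [[0, 0, 0.04], [0, 0, 0]],
    [[0, 0, 0.05], [0, 0, 0]],
    [[0, 0, 0.04], [0, 0, 0]],
  ],
  grip=0.4,
)

```text
clock: 17.95
tool_pos: [0.5582, -0.0796, 0.2293]
tcp_rot: [0.001, -0.062, 0.998, -0.0]
force: [1.6, 0.0, 0.7]
grip_width: 0.0338
```

Run:
```python
from h import *
p,d=frames(5); X=cloud('top',d); find(X)
crop(p,'cab6.png',90,110,410,270,2.4)
```

```text
a 75 mid [0.5652 0.323 ] len 0.0734 wid 0.0195 dir 151.9 h 0.0257
b 78 mid [0.4257 0.2972] len 0.0691 wid 0.0192 dir 37.599999999999994 h 0.0245
c 79 mid [ 0.5774 -0.3668] len 0.0749 wid 0.0192 dir 87.0 h 0.0275
d 3 mid [ 0.4867 -0.2646] len 0.0066 wid 0.0008 dir 88.6 h 0.0114
```

View pics/cab6.png

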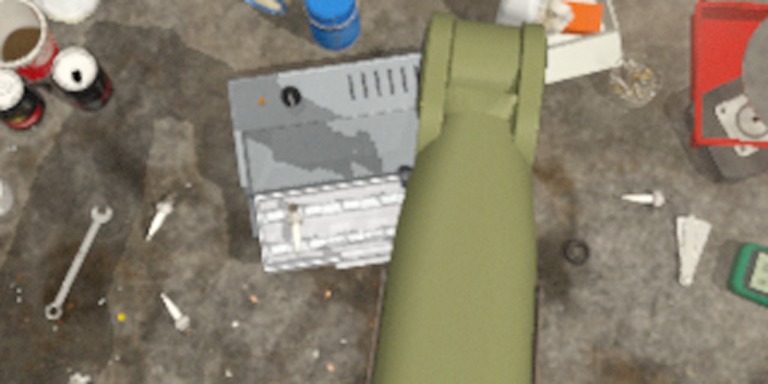

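drive_tool(
  increments=[
    [[0.0019, -0.0288, 0], [0, 0, 0.1394]],
    [[0.0019, -0.0288, 0], [0, 0, 0.1394]],
    [[0.0019, -0.0288, 0], [0, 0, 0.1394]],
    [[0.0019, -0.0288, 0], [0, 0, 0.1394]],
    [[0.0019, -0.0288, 0], [0, 0, 0.1394]],
    [[0.0019, -0.0288, 0], [0, 0, 0.1394]],
    [[0.0019, -0.0288, 0], [0, 0, 0.1394]],
    [[0.0019, -0.0288, 0], [0, 0, 0.1394]],
  ],
  grip=0.5,
)

```text
clock: 19.0
tool_pos: [0.5721, -0.3106, 0.2239]
tcp_rot: [-0.001, -0.583, 0.813, 0.002]
force: [0.5, -0.9, 0.1]
grip_width: 0.0425
```

drive_tool(
  increments=[
    [[0.0019, -0.0288, 0], [0, 0, 0.1394]],
    [[0.0019, -0.0288, 0], [0, 0, 0.1394]],
    [[0, 0, -0.05], [0, 0, 0]],
    [[0, 0, -0.05], [0, 0, 0]],
    [[0, 0, -0.05], [0, 0, 0]],
    [[0, 0, 0], [0, 0, 0]],
    [[0, 0, 0], [0, 0, 0]],
    [[0, 0, 0], [0, 0, 0]],
  ],
)

```text
clock: 19.8
tool_pos: [0.5786, -0.3685, 0.0788]
tcp_rot: [0.0, -0.688, 0.726, -0.002]
force: [0.4, -0.3, 0.6]
grip_width: 0.0423
```

Run:
```python
from h import *
s=st(); psi(s)
```

```text
t 19.8 p [ 0.5786 -0.3685  0.0788] rot [ 4.000e-04 -6.880e-01  7.257e-01 -1.700e-03] F [ 0.41 -0.26  0.61] g 0.0423 q [-0.567  0.565 -0.043  0.96  -0.    -2.084]
psi 176.94
```

drive_tool(
  increments=[
    [[-0.001, 0.0015, -0.03], [0, 0, 0]],
    [[0, 0, -0.025], [0, 0, 0]],
    [[0, 0, -0.008], [0, 0, 0]],
    [[0, 0, -0.004], [0, 0, 0]],
    [[0, 0, 0], [0, 0, 0]],
    [[0, 0, 0], [0, 0, 0]],
  ],
)

```text
clock: 20.4
tool_pos: [0.5773, -0.3669, 0.0111]
tcp_rot: [0.0, -0.688, 0.726, -0.001]
force: [0.2, -0.1, 1.0]
grip_width: 0.0427
```

drive_tool(
  increments=[
    [[0, 0, 0], [0, 0, 0]],
    [[0, 0, 0], [0, 0, 0]],
    [[0, 0, 0], [0, 0, 0]],
    [[0, 0, 0], [0, 0, 0]],
    [[0, 0, 0], [0, 0, 0]],
  ],
  grip=0,
)

```text
clock: 20.9
tool_pos: [0.5769, -0.3666, 0.0105]
tcp_rot: [0.0, -0.688, 0.726, -0.001]
force: [-0.5, 0.5, 5.4]
grip_width: 0.0164
```

drive_tool(
  increments=[
    [[0, 0, 0.02], [0, 0, 0]],
    [[0, 0, 0.04], [0, 0, 0]],
    [[0, 0, 0.05], [0, 0, 0]],
    [[0, 0, 0.05], [0, 0, 0]],
    [[0, 0, 0.03], [0, 0, 0]],
    [[0, 0, 0], [0, 0, 0]],
  ],
)

```text
clock: 21.5
tool_pos: [0.5786, -0.3678, 0.2055]
tcp_rot: [0.001, -0.688, 0.726, -0.005]
force: [1.0, -1.0, 0.1]
grip_width: 0.0167
```

drive_tool(
  increments=[
    [[-0.0025, 0.0338, 0], [0, 0, -0.1394]],
    [[-0.0025, 0.0338, 0], [0, 0, -0.1394]],
    [[-0.0025, 0.0338, 0], [0, 0, -0.1394]],
    [[-0.0025, 0.0338, 0], [0, 0, -0.1394]],
    [[-0.0025, 0.0338, 0], [0, 0, -0.1394]],
    [[-0.0025, 0.0338, 0], [0, 0, -0.1394]],
    [[-0.0025, 0.0338, 0], [0, 0, -0.1394]],
    [[-0.0025, 0.0338, 0], [0, 0, -0.1394]],
  ],
)

```text
clock: 22.3
tool_pos: [0.555, -0.0943, 0.1978]
tcp_rot: [-0.001, -0.197, 0.98, 0.0]
force: [0.2, 0.3, -0.7]
grip_width: 0.0164
```

drive_tool(
  increments=[
    [[-0.0022, 0.0338, 0], [0, 0, -0.1394]],
    [[-0.0022, 0.0338, 0], [0, 0, -0.1394]],
    [[0, 0, 0], [0, 0, 0]],
    [[0, 0, -0.03], [0, 0, 0]],
    [[0, 0, -0.03], [0, 0, 0]],
    [[0, 0, 0], [0, 0, 0]],
    [[0, 0, 0], [0, 0, 0]],
    [[0, 0, 0], [0, 0, 0]],
  ],
)

```text
clock: 23.1
tool_pos: [0.5525, -0.0285, 0.1404]
tcp_rot: [0.001, -0.062, 0.998, -0.0]
force: [-0.0, 0.6, -0.8]
grip_width: 0.0167
```

Run:
```python
from h import *
s=st(); psi(s)
```

```text
t 23.1 p [ 0.5525 -0.0285  0.1404] rot [ 8.000e-04 -6.150e-02  9.981e-01 -1.000e-04] F [-0.04  0.6  -0.81] g 0.0167 q [-0.052  0.285 -0.319  0.965 -0.    -0.175]
psi 97.05
```

drive_tool(
  increments=[
    [[0, 0, -0.02], [0, 0, 0]],
    [[0, 0, -0.02], [0, 0, 0]],
    [[0, 0, -0.01], [0, 0, 0]],
    [[0, 0, -0.004], [0, 0, 0]],
    [[0, 0, 0], [0, 0, 0]],
    [[0, 0, 0], [0, 0, 0]],
  ],
)

```text
clock: 23.7
tool_pos: [0.5524, -0.0282, 0.0861]
tcp_rot: [0.001, -0.062, 0.998, -0.0]
force: [0.2, -0.0, -0.6]
grip_width: 0.0165
```

drive_tool(
  increments=[
    [[0, 0, -0.001], [0, 0, 0]],
    [[0, 0, 0], [0, 0, 0]],
  ],
)

```text
clock: 23.9
tool_pos: [0.5527, -0.0281, 0.0854]
tcp_rot: [0.001, -0.062, 0.998, -0.0]
force: [-0.3, -0.2, 5.5]
grip_width: 0.0168
```

drive_tool(
  increments=[
    [[0, 0, 0], [0, 0, 0]],
    [[0, 0, 0], [0, 0, 0]],
    [[0, 0, 0], [0, 0, 0]],
    [[0, 0, 0], [0, 0, 0]],
    [[0, 0, 0.01], [0, 0, 0]],
    [[0, 0, 0.04], [0, 0, 0]],
    [[0, 0, 0.05], [0, 0, 0]],
    [[0, 0, 0.04], [0, 0, 0]],
  ],
  grip=0.4,
)

```text
clock: 24.7
tool_pos: [0.5518, -0.0281, 0.2273]
tcp_rot: [0.001, -0.062, 0.998, -0.0]
force: [1.0, -0.5, 1.0]
grip_width: 0.0342
```

Run:
```python
from h import *
p,d=frames(5); X=cloud('top',d); find(X,{k:WIN[k] for k in 'ab'}); st()
```

```text
a 76 mid [0.5653 0.3232] len 0.0732 wid 0.0209 dir 151.8 h 0.026
b 76 mid [0.4256 0.2971] len 0.0686 wid 0.0195 dir 37.5 h 0.0258
t 24.95 p [ 0.5515 -0.0281  0.2243] rot [ 2.000e-04 -6.160e-02  9.981e-01 -0.000e+00] F [-1.17  0.17 -0.82] g 0.0344 q [-0.051  0.23  -0.192  1.149  0.    -0.174]
```

drive_tool(
  increments=[
    [[-0.018, 0.0465, 0], [0, 0, 0.0757]],
    [[-0.018, 0.0465, 0], [0, 0, 0.0757]],
    [[-0.018, 0.0465, 0], [0, 0, 0.0757]],
    [[-0.018, 0.0465, 0], [0, 0, 0.0757]],
    [[-0.018, 0.0465, 0], [0, 0, 0.0757]],
    [[-0.018, 0.0465, 0], [0, 0, 0.0757]],
    [[-0.018, 0.0465, 0], [0, 0, 0.0757]],
    [[0, 0, 0], [0, 0, 0]],
  ],
  grip=0.5,
)

```text
clock: 25.75
tool_pos: [0.4224, 0.3016, 0.2223]
tcp_rot: [-0.002, -0.325, 0.946, 0.001]
force: [0.6, -0.3, -0.2]
grip_width: 0.0429
```

drive_tool(
  increments=[
    [[0, 0, -0.05], [0, 0, 0]],
    [[0, 0, -0.05], [0, 0, 0]],
    [[0, 0, -0.045], [0, 0, 0]],
    [[0, 0, 0], [0, 0, 0]],
    [[0, 0, 0], [0, 0, 0]],
    [[0, 0, 0], [0, 0, 0]],
  ],
)

```text
clock: 26.35
tool_pos: [0.4271, 0.298, 0.0812]
tcp_rot: [0.001, -0.321, 0.947, 0.0]
force: [-0.2, 1.2, 0.4]
grip_width: 0.0426
```

Run:
```python
from h import *
s=st(); psi(s)
```

```text
t 26.35 p [0.4271 0.298  0.0812] rot [ 1.300e-03 -3.205e-01  9.472e-01  3.000e-04] F [-0.25  1.17  0.35] g 0.0426 q [ 0.609  0.285 -0.47   0.813 -0.    -0.043]
psi 127.39
```

drive_tool(
  increments=[
    [[-0.0012, -0.0008, -0.03], [0, 0, 0]],
    [[0, 0, -0.028], [0, 0, 0]],
    [[0, 0, -0.008], [0, 0, 0]],
    [[0, 0, -0.004], [0, 0, 0]],
    [[0, 0, 0], [0, 0, 0]],
    [[0, 0, 0], [0, 0, 0]],
  ],
)

```text
clock: 26.95
tool_pos: [0.4256, 0.2974, 0.0107]
tcp_rot: [0.001, -0.321, 0.947, 0.0]
force: [0.0, 0.5, -0.5]
grip_width: 0.0427
```

drive_tool(
  increments=[
    [[0, 0, 0], [0, 0, 0]],
    [[0, 0, 0], [0, 0, 0]],
    [[0, 0, 0], [0, 0, 0]],
    [[0, 0, 0], [0, 0, 0]],
    [[0, 0, 0], [0, 0, 0]],
  ],
  grip=0,
)

```text
clock: 27.45
tool_pos: [0.4252, 0.2971, 0.0102]
tcp_rot: [0.001, -0.321, 0.947, 0.0]
force: [-0.2, -0.7, 6.0]
grip_width: 0.0165
```

drive_tool(
  increments=[
    [[0, 0, 0.02], [0, 0, 0]],
    [[0, 0, 0.04], [0, 0, 0]],
    [[0, 0, 0.05], [0, 0, 0]],
    [[0, 0, 0.05], [0, 0, 0]],
    [[0, 0, 0.03], [0, 0, 0]],
    [[0, 0, 0], [0, 0, 0]],
  ],
)

```text
clock: 28.05
tool_pos: [0.4271, 0.2985, 0.2046]
tcp_rot: [0.004, -0.321, 0.947, 0.001]
force: [0.7, 0.3, -1.0]
grip_width: 0.0166
```

drive_tool(
  increments=[
    [[0.0173, -0.0392, 0], [0, 0, -0.0757]],
    [[0.0173, -0.0392, 0], [0, 0, -0.0757]],
    [[0.0173, -0.0392, 0], [0, 0, -0.0757]],
    [[0.0173, -0.0392, 0], [0, 0, -0.0757]],
    [[0.0173, -0.0392, 0], [0, 0, -0.0757]],
    [[0.0173, -0.0392, 0], [0, 0, -0.0757]],
    [[0.0173, -0.0392, 0], [0, 0, -0.0757]],
    [[0, 0, 0], [0, 0, 0]],
  ],
)

```text
clock: 28.85
tool_pos: [0.5467, 0.0179, 0.1981]
tcp_rot: [-0.0, -0.058, 0.998, -0.001]
force: [-0.6, 0.7, -1.2]
grip_width: 0.0165
```

drive_tool(
  increments=[
    [[0, 0, -0.03], [0, 0, 0]],
    [[0, 0, -0.03], [0, 0, 0]],
    [[0, 0, 0], [0, 0, 0]],
    [[0, 0, 0], [0, 0, 0]],
    [[0, 0, 0], [0, 0, 0]],
  ],
)

```text
clock: 29.35
tool_pos: [0.5463, 0.0227, 0.1404]
tcp_rot: [0.001, -0.062, 0.998, 0.0]
force: [0.2, -0.1, -0.8]
grip_width: 0.0163
```

Run:
```python
from h import *
s=st(); psi(s)
```

```text
t 29.35 p [0.5463 0.0227 0.1404] rot [ 8.000e-04 -6.190e-02  9.981e-01  0.000e+00] F [ 0.21 -0.1  -0.76] g 0.0163 q [ 0.041  0.273 -0.334  0.961  0.    -0.083]
psi 97.1
```

drive_tool(
  increments=[
    [[0, 0, -0.02], [0, 0, 0]],
    [[0, 0, -0.02], [0, 0, 0]],
    [[0, 0, -0.01], [0, 0, 0]],
    [[0, 0, -0.004], [0, 0, 0]],
    [[0, 0, -0.001], [0, 0, 0]],
    [[0, 0, 0], [0, 0, 0]],
  ],
)

```text
clock: 29.95
tool_pos: [0.5465, 0.0224, 0.0853]
tcp_rot: [0.001, -0.062, 0.998, 0.0]
force: [-0.1, 0.5, 1.6]
grip_width: 0.0166
```

drive_tool(
  increments=[
    [[0, 0, 0], [0, 0, 0]],
    [[0, 0, 0], [0, 0, 0]],
    [[0, 0, 0], [0, 0, 0]],
    [[0, 0, 0], [0, 0, 0]],
    [[0, 0, 0.01], [0, 0, 0]],
    [[0, 0, 0.04], [0, 0, 0]],
    [[0, 0, 0.05], [0, 0, 0]],
    [[0, 0, 0.04], [0, 0, 0]],
  ],
  grip=0.4,
)

```text
clock: 30.75
tool_pos: [0.5457, 0.0222, 0.2273]
tcp_rot: [0.001, -0.062, 0.998, -0.0]
force: [1.7, -0.1, 0.0]
grip_width: 0.0343
```

Run:
```python
from h import *
p,d=frames(5); X=cloud('top',d); find(X,{k:WIN[k] for k in 'a'}); st()
```

```text
a 75 mid [0.5651 0.3231] len 0.0729 wid 0.0216 dir 151.7 h 0.0249
t 31.0 p [0.5454 0.0222 0.2243] rot [ 1.000e-04 -6.160e-02  9.981e-01 -0.000e+00] F [ 0.06 -1.23 -0.23] g 0.0341 q [ 0.041  0.218 -0.207  1.145 -0.    -0.083]
```

drive_tool(
  increments=[
    [[0.0028, 0.043, 0], [0, 0, -0.0881]],
    [[0.0028, 0.043, 0], [0, 0, -0.0881]],
    [[0.0028, 0.043, 0], [0, 0, -0.0881]],
    [[0.0028, 0.043, 0], [0, 0, -0.0881]],
    [[0.0028, 0.043, 0], [0, 0, -0.0881]],
    [[0.0028, 0.043, 0], [0, 0, -0.0881]],
    [[0.0028, 0.043, 0], [0, 0, -0.0881]],
    [[0, 0, 0], [0, 0, 0]],
  ],
  grip=0.5,
)

```text
clock: 31.8
tool_pos: [0.5638, 0.3276, 0.2213]
tcp_rot: [-0.002, 0.242, 0.97, -0.0]
force: [0.1, -0.9, -0.1]
grip_width: 0.0425
```

drive_tool(
  increments=[
    [[0, 0, -0.05], [0, 0, 0]],
    [[0, 0, -0.05], [0, 0, 0]],
    [[0, 0, -0.045], [0, 0, 0]],
    [[0, 0, 0], [0, 0, 0]],
    [[0, 0, 0], [0, 0, 0]],
    [[0, 0, 0], [0, 0, 0]],
  ],
)

```text
clock: 32.4
tool_pos: [0.5667, 0.3237, 0.0816]
tcp_rot: [0.001, 0.244, 0.97, 0.001]
force: [-0.5, 0.8, 0.4]
grip_width: 0.0426
```

Run:
```python
from h import *
s=st(); psi(s)
```

```text
t 32.4 p [0.5667 0.3237 0.0816] rot [0.0012 0.2444 0.9697 0.0011] F [-0.46  0.78  0.38] g 0.0426 q [ 0.519  0.505 -0.135  0.927 -0.     1.013]
psi 61.71
```

drive_tool(
  increments=[
    [[-0.0012, -0.0006, -0.03], [0, 0, 0]],
    [[0, 0, -0.028], [0, 0, 0]],
    [[0, 0, -0.008], [0, 0, 0]],
    [[0, 0, -0.004], [0, 0, 0]],
    [[0, 0, 0], [0, 0, 0]],
    [[0, 0, 0], [0, 0, 0]],
  ],
)

```text
clock: 33.0
tool_pos: [0.5653, 0.3233, 0.0111]
tcp_rot: [0.001, 0.244, 0.97, 0.001]
force: [0.1, 0.3, -0.1]
grip_width: 0.0427
```

drive_tool(
  increments=[
    [[0, 0, 0], [0, 0, 0]],
    [[0, 0, 0], [0, 0, 0]],
    [[0, 0, 0], [0, 0, 0]],
    [[0, 0, 0], [0, 0, 0]],
    [[0, 0, 0], [0, 0, 0]],
  ],
  grip=0,
)

```text
clock: 33.5
tool_pos: [0.5648, 0.3231, 0.0104]
tcp_rot: [0.001, 0.244, 0.97, 0.001]
force: [-0.2, 0.1, 6.2]
grip_width: 0.0169
```

drive_tool(
  increments=[
    [[0, 0, 0.02], [0, 0, 0]],
    [[0, 0, 0.04], [0, 0, 0]],
    [[0, 0, 0.05], [0, 0, 0]],
    [[0, 0, 0.05], [0, 0, 0]],
    [[0, 0, 0.03], [0, 0, 0]],
    [[0, 0, 0], [0, 0, 0]],
  ],
)

```text
clock: 34.1
tool_pos: [0.5667, 0.3242, 0.2054]
tcp_rot: [0.003, 0.244, 0.97, 0.003]
force: [0.4, 0.2, -0.2]
grip_width: 0.0165
```

drive_tool(
  increments=[
    [[-0.0036, -0.0355, 0], [0, 0, 0.0881]],
    [[-0.0036, -0.0355, 0], [0, 0, 0.0881]],
    [[-0.0036, -0.0355, 0], [0, 0, 0.0881]],
    [[-0.0036, -0.0355, 0], [0, 0, 0.0881]],
    [[-0.0036, -0.0355, 0], [0, 0, 0.0881]],
    [[-0.0036, -0.0355, 0], [0, 0, 0.0881]],
    [[-0.0036, -0.0355, 0], [0, 0, 0.0881]],
    [[0, 0, 0], [0, 0, 0]],
  ],
)

```text
clock: 34.9
tool_pos: [0.5373, 0.0704, 0.1981]
tcp_rot: [-0.001, -0.06, 0.998, -0.001]
force: [0.1, 0.7, -0.6]
grip_width: 0.0169
```

drive_tool(
  increments=[
    [[0, 0, -0.03], [0, 0, 0]],
    [[0, 0, -0.03], [0, 0, 0]],
    [[0, 0, 0], [0, 0, 0]],
    [[0, 0, 0], [0, 0, 0]],
    [[0, 0, 0], [0, 0, 0]],
  ],
)

```text
clock: 35.4
tool_pos: [0.5396, 0.0746, 0.1404]
tcp_rot: [0.001, -0.062, 0.998, 0.0]
force: [0.2, -0.6, -0.1]
grip_width: 0.0167
```

Run:
```python
from h import *
s=st(); psi(s)
```

```text
t 35.4 p [0.5396 0.0746 0.1404] rot [ 8.000e-04 -6.170e-02  9.981e-01  1.000e-04] F [ 0.2  -0.59 -0.12] g 0.0167 q [ 0.137  0.27  -0.339  0.96   0.     0.014]
psi 97.07
```

drive_tool(
  increments=[
    [[0, 0, -0.02], [0, 0, 0]],
    [[0, 0, -0.02], [0, 0, 0]],
    [[0, 0, -0.01], [0, 0, 0]],
    [[0, 0, -0.004], [0, 0, 0]],
    [[0, 0, -0.001], [0, 0, 0]],
    [[0, 0, 0], [0, 0, 0]],
  ],
)

```text
clock: 36.0
tool_pos: [0.5398, 0.0744, 0.0854]
tcp_rot: [0.001, -0.062, 0.998, 0.0]
force: [-0.8, -0.2, 1.6]
grip_width: 0.0163
```

drive_tool(
  increments=[
    [[0, 0, 0], [0, 0, 0]],
    [[0, 0, 0], [0, 0, 0]],
    [[0, 0, 0], [0, 0, 0]],
    [[0, 0, 0], [0, 0, 0]],
    [[0, 0, 0.01], [0, 0, 0]],
    [[0, 0, 0.04], [0, 0, 0]],
    [[0, 0, 0.05], [0, 0, 0]],
    [[0, 0, 0.04], [0, 0, 0]],
  ],
  grip=0.4,
)

```text
clock: 36.8
tool_pos: [0.5389, 0.0741, 0.2273]
tcp_rot: [0.001, -0.062, 0.998, 0.0]
force: [1.5, -0.1, -0.4]
grip_width: 0.0338
```

drive_tool(
  increments=[
    [[-0.01, -0.046, 0.005], [0, 0, 0]],
    [[-0.01, -0.046, 0.005], [0, 0, 0]],
    [[-0.01, -0.046, 0], [0, 0, 0]],
    [[-0.01, -0.046, 0], [0, 0, 0]],
    [[-0.02, -0.045, 0], [0, 0, 0]],
    [[-0.02, -0.045, 0], [0, 0, 0]],
    [[-0.02, -0.045, 0], [0, 0, 0]],
    [[-0.02, -0.045, 0], [0, 0, 0]],
  ],
)

```text
clock: 37.6
tool_pos: [0.4177, -0.2916, 0.2351]
tcp_rot: [0.0, -0.062, 0.998, -0.0]
force: [1.0, -0.4, 0.4]
grip_width: 0.0345
```

drive_tool(
  increments=[
    [[-0.02, -0.045, 0], [0, 0, -0.1]],
    [[-0.02, -0.045, 0], [0, 0, -0.1]],
    [[-0.02, -0.045, 0], [0, 0, -0.1]],
    [[-0.02, -0.045, 0], [0, 0, -0.1]],
    [[-0.02, -0.04, 0], [0, 0, -0.1]],
    [[0, 0, 0], [0, 0, -0.1]],
    [[0, 0, 0], [0, 0, 0]],
  ],
)

```text
clock: 38.3
tool_pos: [0.3178, -0.5109, 0.2344]
tcp_rot: [-0.0, 0.237, 0.971, 0.0]
force: [0.1, -0.7, 0.5]
grip_width: 0.0341
```

Run:
```python
from h import *
s=st(); psi(s)
p,d=frames(7); X=cloud('top',d); np.save('d4.npy',d)
crop(p,'cab7.png',170,115,310,235,5)
O=O+CY*.002
L=np.stack([(X[...,:2]-O)@CX,(X[...,:2]-O)@CY],-1); z=X[...,2]
for i in range(5):
    m=(z>.0785)&(z<.11)&(abs(L[...,1]-(.104-.052*i))<.0125)&(L[...,0]>-.101)&(L[...,0]<-.014); q=L[m]
    t=np.polyfit(q[:,0],q[:,1],1); print(i,len(q),'x',q[:,0].min().round(4),q[:,0].max().round(4),'mid',((q[:,0].min()+q[:,0].max())/2).round(4),'ymean',q[:,1].mean().round(4),'tilt deg',np.degrees(t[0]).round(1),'zmax',z[m].max().round(4))
m=(z>.12)&(z<.14)&(L[...,0]<-.09)&(L[...,0]>-.125)&(abs(L[...,1])<.055); print('bar',len(X[m]),X[m].mean(0), L[m].mean(0))
ps,_=capture('side'); crop(ps,'scab7.png',180,150,310,270,5)
```

```text
t 38.3 p [ 0.3178 -0.5109  0.2344] rot [-0.000e+00  2.375e-01  9.714e-01  1.000e-04] F [ 0.09 -0.73  0.49] g 0.0341 q [-1.014  0.319 -0.051  1.201  0.    -0.535]
psi 62.53
0 88 x -0.0953 -0.0196 mid -0.0575 ymean 0.1035 tilt deg -1.2 zmax 0.1006
1 85 x -0.0924 -0.0192 mid -0.0558 ymean 0.0542 tilt deg -1.2 zmax 0.0993
2 85 x -0.0924 -0.0206 mid -0.0565 ymean 0.002 tilt deg -0.4 zmax 0.1018
3 78 x -0.094 -0.0236 mid -0.0588 ymean -0.0486 tilt deg -0.1 zmax 0.1028
4 84 x -0.0921 -0.0184 mid -0.0553 ymean -0.1007 tilt deg -0.1 zmax 0.101
bar 99 [0.49784725 0.01638039 0.12980064] [-0.10677631 -0.00050305]
```

View pics/cab7.png

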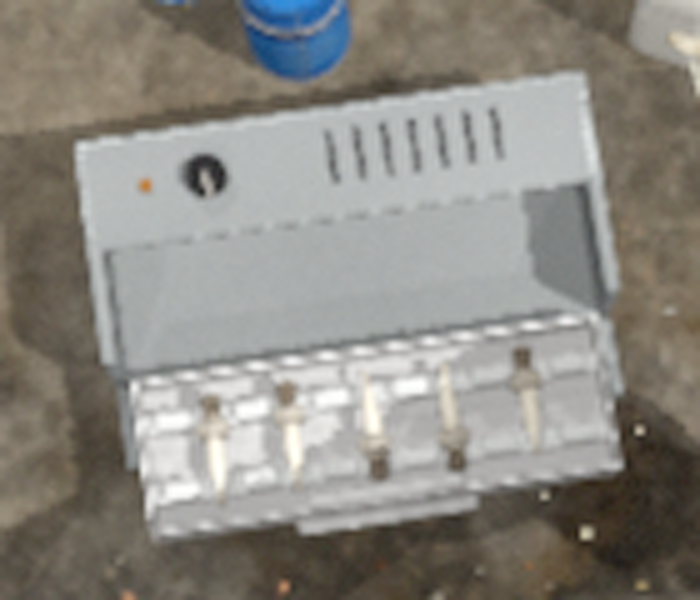

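View pics/scab7.png

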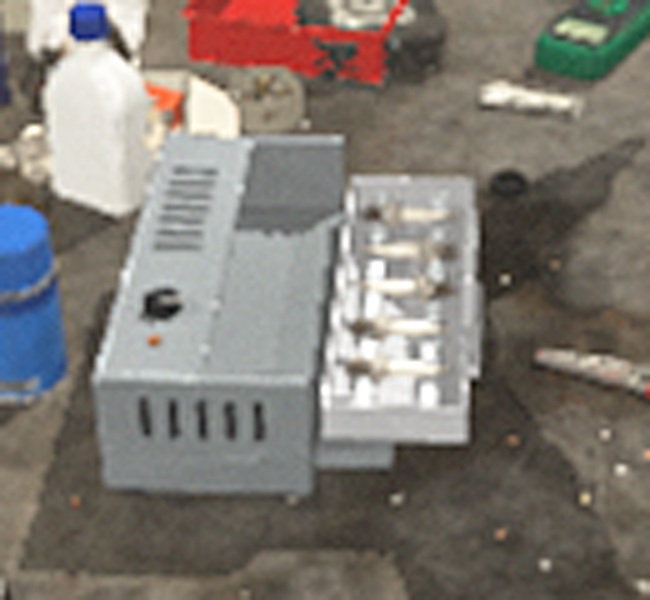

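drive_tool(
  increments=[
    [[0.0138, 0.0405, 0], [0, 0, -0.0745]],
    [[0.0138, 0.0405, 0], [0, 0, -0.0745]],
    [[0.0138, 0.0405, 0], [0, 0, -0.0745]],
    [[0.0138, 0.0405, 0], [0, 0, -0.0745]],
    [[0.0138, 0.0405, 0], [0, 0, -0.0745]],
    [[0.0138, 0.0405, 0], [0, 0, -0.0745]],
    [[0.0138, 0.0405, 0], [0, 0, -0.0745]],
    [[0.0138, 0.0405, 0], [0, 0, -0.0745]],
  ],
  force=40,
)

```text
clock: 39.5
tool_pos: [0.4295, -0.1839, 0.2345]
tcp_rot: [0.0, 0.512, 0.859, 0.0]
force: [0.4, 0.5, 0.9]
grip_width: 0.0339
```

drive_tool(
  increments=[
    [[0.0138, 0.0405, 0], [0, 0, -0.0745]],
    [[0.0138, 0.0405, 0], [0, 0, -0.0745]],
    [[0.0138, 0.0405, 0], [0, 0, -0.0745]],
    [[0.0138, 0.0405, 0], [0, 0, -0.0745]],
    [[0.0138, 0.0405, 0], [0, 0, -0.0745]],
    [[0, 0, -0.04], [0, 0, 0]],
    [[0, 0, 0], [0, 0, 0]],
    [[0, 0, 0], [0, 0, 0]],
  ],
)

```text
clock: 40.3
tool_pos: [0.4971, 0.0167, 0.1941]
tcp_rot: [-0.001, 0.661, 0.75, -0.001]
force: [0.2, -0.2, 1.1]
grip_width: 0.0342
```

Run:
```python
from h import *
s=st(); psi(s)
```

```text
t 40.3 p [0.4971 0.0167 0.1941] rot [-7.000e-04  6.610e-01  7.504e-01 -8.000e-04] F [ 0.21 -0.21  1.06] g 0.0342 q [ 0.034  0.148 -0.363  1.062 -0.     1.478]
psi 7.25
```

drive_tool(
  increments=[
    [[0, 0, -0.03], [0, 0, 0]],
    [[0, 0, -0.03], [0, 0, 0]],
    [[0, 0, -0.02], [0, 0, 0]],
    [[0, 0, 0], [0, 0, 0]],
    [[0, 0, 0], [0, 0, 0]],
  ],
)

```text
clock: 40.8
tool_pos: [0.4989, 0.016, 0.1157]
tcp_rot: [0.0, 0.662, 0.75, 0.0]
force: [0.2, 1.1, -0.2]
grip_width: 0.0343
```

drive_tool(
  increments=[
    [[0, 0, 0], [0, 0, 0]],
    [[0, 0, 0], [0, 0, 0]],
    [[0, 0, 0], [0, 0, 0]],
    [[0, 0, 0], [0, 0, 0]],
    [[0, 0, 0], [0, 0, 0]],
  ],
  grip=0,
)

```text
clock: 41.3
tool_pos: [0.4995, 0.0164, 0.116]
tcp_rot: [0.001, 0.661, 0.75, 0.001]
force: [-1.2, -1.4, 7.5]
grip_width: 0.0085
```

drive_tool(
  increments=[
    [[0.005, 0.0006, 0], [0, 0, 0]],
    [[0.0099, 0.0012, 0], [0, 0, 0]],
    [[0.0119, 0.0015, 0], [0, 0, 0]],
    [[0.0119, 0.0015, 0], [0, 0, 0]],
    [[0.0119, 0.0015, 0], [0, 0, 0]],
    [[0.0119, 0.0015, 0], [0, 0, 0]],
    [[0.0119, 0.0015, 0], [0, 0, 0]],
    [[0.0119, 0.0015, 0], [0, 0, 0]],
  ],
)

```text
clock: 42.1
tool_pos: [0.5859, 0.0274, 0.116]
tcp_rot: [0.001, 0.661, 0.75, 0.001]
force: [-1.6, -0.7, 7.5]
grip_width: 0.0084
```

drive_tool(
  increments=[
    [[0.0119, 0.0015, 0], [0, 0, 0]],
    [[0.0099, 0.0012, 0], [0, 0, 0]],
    [[0.006, 0.0007, 0], [0, 0, 0]],
    [[0.003, 0.0004, 0], [0, 0, 0]],
    [[0, 0, 0], [0, 0, 0]],
    [[0, 0, 0], [0, 0, 0]],
  ],
)

```text
clock: 42.7
tool_pos: [0.6172, 0.0314, 0.116]
tcp_rot: [0.001, 0.661, 0.75, 0.001]
force: [2.4, 1.7, 5.1]
grip_width: 0.0085
```

drive_tool(
  increments=[
    [[0.003, 0.0004, 0], [0, 0, 0]],
    [[0.002, 0.0002, 0], [0, 0, 0]],
    [[0, 0, 0], [0, 0, 0]],
    [[0, 0, 0], [0, 0, 0]],
  ],
)

```text
clock: 43.1
tool_pos: [0.6216, 0.032, 0.116]
tcp_rot: [0.001, 0.661, 0.75, 0.001]
force: [-0.5, 0.8, 7.3]
grip_width: 0.0079
```

drive_tool(
  increments=[
    [[0.003, 0.0004, 0], [0, 0, 0]],
    [[0, 0, 0], [0, 0, 0]],
    [[0, 0, 0], [0, 0, 0]],
  ],
)

```text
clock: 43.4
tool_pos: [0.624, 0.0323, 0.116]
tcp_rot: [0.001, 0.661, 0.75, 0.001]
force: [-1.8, 0.3, 7.9]
grip_width: 0.0088
```

drive_tool(
  increments=[
    [[0.003, 0.0004, 0], [0, 0, 0]],
    [[0, 0, 0], [0, 0, 0]],
    [[0, 0, 0], [0, 0, 0]],
  ],
)

```text
clock: 43.7
tool_pos: [0.6241, 0.0323, 0.1159]
tcp_rot: [-0.001, 0.661, 0.75, -0.001]
force: [-10.4, -1.0, 16.1]
grip_width: 0.0086
```

drive_tool(
  increments=[
    [[0, 0, 0], [0, 0, 0]],
    [[0, 0, 0], [0, 0, 0]],
    [[0, 0, 0], [0, 0, 0]],
    [[0, 0, 0.02], [0, 0, 0]],
    [[0, 0, 0.05], [0, 0, 0]],
    [[0, 0, 0.05], [0, 0, 0]],
    [[0, 0, 0.03], [0, 0, 0]],
    [[0, 0, 0], [0, 0, 0]],
  ],
  grip=0.4,
)

```text
clock: 44.5
tool_pos: [0.6291, 0.0328, 0.2698]
tcp_rot: [0.003, 0.661, 0.75, 0.003]
force: [0.8, -1.1, -0.2]
grip_width: 0.0344
```

drive_tool(
  increments=[
    [[-0.033, -0.0043, 0], [0, 0, 0]],
    [[-0.033, -0.0043, 0], [0, 0, 0]],
    [[-0.033, -0.0043, 0], [0, 0, 0]],
    [[-0.033, -0.0043, 0], [0, 0, 0]],
    [[0, 0, 0], [0, 0, 0]],
    [[0, 0, 0], [0, 0, 0]],
  ],
)

```text
clock: 45.1
tool_pos: [0.494, 0.0154, 0.2639]
tcp_rot: [0.0, 0.661, 0.75, 0.0]
force: [0.2, -0.3, 0.4]
grip_width: 0.0341
```

Run:
```python
from h import *
s=st(); psi(s)
ps,ds=frames(5,'side'); crop(ps,'s8.png',180,130,310,250,5)
S=cloud('side',ds); z=S[...,2]
m=(z>.035)&(z<.06)&(S[...,0]>.45)&(S[...,0]<.52)&(abs(S[...,1]-.015)<.08); b=S[m]; print(len(b),b.mean(0),b.min(0),b.max(0))
```

```text
t 45.1 p [0.494  0.0154 0.2639] rot [1.000e-04 6.614e-01 7.500e-01 1.000e-04] F [ 0.21 -0.3   0.43] g 0.0341 q [ 0.031  0.105 -0.251  1.214  0.     1.476]
psi 7.18
81 [0.49834191 0.02703449 0.05357652] [ 0.48452407 -0.04318187  0.04859926] [0.51864011 0.07735987 0.05733905]
```

View pics/s8.png

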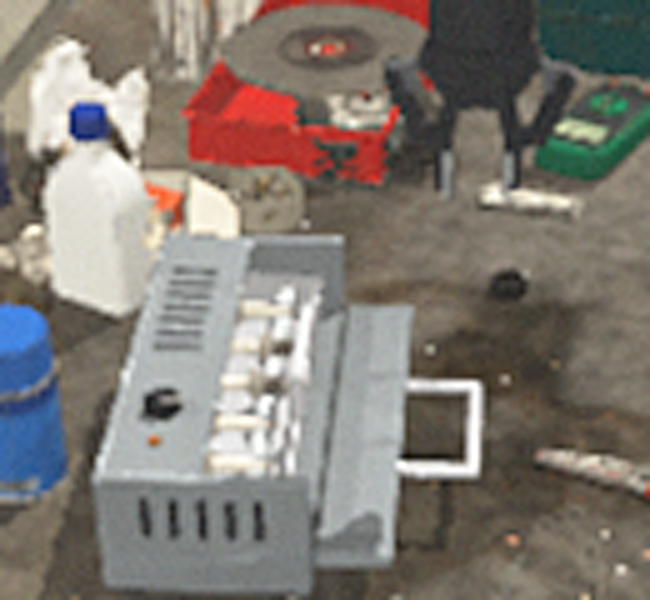

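drive_tool(
  increments=[
    [[0, -0.0005, -0.05], [0, 0, 0]],
    [[0, 0, -0.05], [0, 0, 0]],
    [[0, 0, -0.05], [0, 0, 0]],
    [[0, 0, -0.04], [0, 0, 0]],
    [[0, 0, -0.025], [0, 0, 0]],
    [[0, 0, -0.01], [0, 0, 0]],
    [[0, 0, 0], [0, 0, 0]],
    [[0, 0, 0], [0, 0, 0]],
  ],
)

```text
clock: 46.15
tool_pos: [0.4955, 0.015, 0.0401]
tcp_rot: [0.001, 0.661, 0.75, 0.0]
force: [0.1, 0.3, 0.7]
grip_width: 0.0345
```

drive_tool(
  increments=[
    [[0, 0, 0], [0, 0, 0]],
    [[0, 0, 0], [0, 0, 0]],
    [[0, 0, 0], [0, 0, 0]],
    [[0, 0, 0], [0, 0, 0]],
    [[0, 0, 0], [0, 0, 0]],
  ],
  grip=0,
)

```text
clock: 46.65
tool_pos: [0.4937, 0.0147, 0.0404]
tcp_rot: [0.0, 0.661, 0.75, -0.0]
force: [-5.2, -0.4, 7.3]
grip_width: 0.0084
```

drive_tool(
  increments=[
    [[0, 0, 0.011], [0, 0, 0]],
    [[0.001, 0.0001, 0.011], [0, 0, 0]],
    [[0.0021, 0.0003, 0.0108], [0, 0, 0]],
    [[0.0031, 0.0004, 0.0105], [0, 0, 0]],
    [[0, 0, 0], [0, 0, 0]],
  ],
)

```text
clock: 47.15
tool_pos: [0.4994, 0.0155, 0.084]
tcp_rot: [-0.001, 0.661, 0.75, -0.001]
force: [-8.7, -2.5, 3.4]
grip_width: 0.0084
```

drive_tool(
  increments=[
    [[0.0041, 0.0005, 0.0102], [0, 0, 0]],
    [[0.0051, 0.0006, 0.0097], [0, 0, 0]],
    [[0.006, 0.0007, 0.0092], [0, 0, 0]],
    [[0.0069, 0.0009, 0.0085], [0, 0, 0]],
    [[0, 0, 0], [0, 0, 0]],
  ],
)

```text
clock: 47.65
tool_pos: [0.5194, 0.018, 0.1215]
tcp_rot: [-0.002, 0.661, 0.75, -0.002]
force: [-16.7, -2.2, 14.5]
grip_width: 0.0084
```

drive_tool(
  increments=[
    [[0.0062, 0.0009, 0.009], [0, 0, 0]],
    [[0.0084, 0.001, 0.007], [0, 0, 0]],
    [[0.0091, 0.0011, 0.0062], [0, 0, 0]],
    [[0.0096, 0.0012, 0.0052], [0, 0, 0]],
    [[0, 0, 0], [0, 0, 0]],
  ],
)

```text
clock: 48.15
tool_pos: [0.5556, 0.0226, 0.1511]
tcp_rot: [0.0, 0.661, 0.75, -0.0]
force: [-13.9, -1.7, 22.0]
grip_width: 0.0082
```

drive_tool(
  increments=[
    [[0.009, 0.0012, 0.0063], [0, 0, 0]],
    [[0.0104, 0.0013, 0.0032], [0, 0, 0]],
    [[0.0107, 0.0013, 0.0022], [0, 0, 0]],
    [[0, 0, 0], [0, 0, 0]],
  ],
)

```text
clock: 48.55
tool_pos: [0.5885, 0.0268, 0.1618]
tcp_rot: [0.001, 0.661, 0.75, 0.002]
force: [-1.7, -0.1, 7.4]
grip_width: 0.0083
```

drive_tool(
  increments=[
    [[0.006, 0.0008, 0.0005], [0, 0, 0]],
    [[0.004, 0.0005, 0], [0, 0, 0]],
    [[0, 0, 0], [0, 0, 0]],
    [[0, 0, 0], [0, 0, 0]],
  ],
)

```text
clock: 48.95
tool_pos: [0.5979, 0.0281, 0.1625]
tcp_rot: [0.002, 0.661, 0.75, 0.002]
force: [-2.8, -1.0, 7.8]
grip_width: 0.0079
```

drive_tool(
  increments=[
    [[0.003, 0.0004, 0], [0, 0, 0]],
    [[0, 0, 0], [0, 0, 0]],
    [[0, 0, 0], [0, 0, 0]],
  ],
)

```text
clock: 49.25
tool_pos: [0.5989, 0.0282, 0.1625]
tcp_rot: [0.0, 0.661, 0.75, 0.001]
force: [-9.1, -0.5, 13.5]
grip_width: 0.0083
```

drive_tool(
  increments=[
    [[0.003, 0.0004, 0], [0, 0, 0]],
    [[0, 0, 0], [0, 0, 0]],
    [[0, 0, 0], [0, 0, 0]],
  ],
)

```text
clock: 49.55
tool_pos: [0.599, 0.0282, 0.1624]
tcp_rot: [-0.001, 0.661, 0.75, -0.001]
force: [-17.9, -2.4, 19.7]
grip_width: 0.008
```

drive_tool(
  increments=[
    [[-0.003, -0.0004, 0], [0, 0, 0]],
    [[0, 0, 0], [0, 0, 0]],
    [[0, 0, 0], [0, 0, 0]],
    [[0, 0, 0], [0, 0, 0]],
    [[0, 0, 0.03], [0, 0, 0]],
    [[0, 0, 0.05], [0, 0, 0]],
    [[0, 0, 0.04], [0, 0, 0]],
  ],
  grip=0.4,
)

```text
clock: 50.25
tool_pos: [0.5992, 0.0282, 0.2815]
tcp_rot: [0.0, 0.661, 0.75, 0.0]
force: [1.5, 0.5, 1.2]
grip_width: 0.034
```

drive_tool(
  increments=[
    [[-0.02, -0.04, 0], [0, 0, 0]],
    [[-0.02, -0.045, 0], [0, 0, 0]],
    [[-0.02, -0.045, 0], [0, 0, 0]],
    [[-0.02, -0.045, 0], [0, 0, 0]],
    [[-0.02, -0.045, 0], [0, 0, 0]],
    [[-0.02, -0.045, 0], [0, 0, 0]],
    [[-0.02, -0.045, 0], [0, 0, 0]],
    [[-0.02, -0.045, 0], [0, 0, 0]],
  ],
)

```text
clock: 51.05
tool_pos: [0.4382, -0.3288, 0.2798]
tcp_rot: [0.0, 0.661, 0.75, 0.0]
force: [0.8, 0.7, 0.9]
grip_width: 0.0344
```

drive_tool(
  increments=[
    [[-0.02, -0.045, 0], [0, 0, 0]],
    [[-0.02, -0.045, 0], [0, 0, 0]],
    [[-0.02, -0.045, 0], [0, 0, 0]],
    [[-0.02, -0.045, 0], [0, 0, 0]],
    [[0, 0, 0], [0, 0, 0]],
    [[0, 0, 0], [0, 0, 0]],
  ],
)

```text
clock: 51.65
tool_pos: [0.3584, -0.5078, 0.279]
tcp_rot: [-0.0, 0.662, 0.749, 0.0]
force: [-0.9, 0.4, -0.4]
grip_width: 0.034
```

Run:
```python
from h import *
st(); O=O+CY*.002
p,d=frames(7); X=cloud('top',d); z=X[...,2]
crop(p,'cab9.png',170,115,310,205,5.5)
L=np.stack([(X[...,:2]-O)@CX,(X[...,:2]-O)@CY],-1)
m=(z>.155)&(z<.185)&(abs(L[...,0])<.05)&(abs(L[...,1])<.07); print('doorbar',m.sum(),L[m].mean(0),z[m].mean())
m=(z>.118)&(z<.14)&(L[...,0]>.008)&(L[...,0]<.045)&(abs(L[...,1])<.05); print('rackbar',m.sum(),L[m].mean(0),z[m].mean())
for i in range(5):
    m=(z>.0785)&(z<.108)&(abs(L[...,1]-(.104-.052*i))<.0125)&(L[...,0]>.028)&(L[...,0]<.073); q=L[m]; print(i,m.sum(),q[:,0].min().round(4),q[:,1].mean().round(4))
X0=cloud('top',np.load('d0.npy')); z=X0[...,2]; L=np.stack([(X0[...,:2]-O)@CX,(X0[...,:2]-O)@CY],-1)
m=(z>.155)&(z<.185)&(abs(L[...,0])<.05)&(abs(L[...,1])<.07); print('start doorbar',L[m].mean(0))
m=(z>.118)&(z<.14)&(L[...,0]>.008)&(L[...,0]<.045)&(abs(L[...,1])<.05); print('start rackbar',L[m].mean(0))
ps,_=capture('side'); crop(ps,'s9.png',180,130,310,250,5)
```

```text
t 51.65 p [ 0.3584 -0.5078  0.279 ] rot [-3.000e-04  6.622e-01  7.493e-01  3.000e-04] F [-0.91  0.36 -0.35] g 0.034 q [-0.957  0.345  0.086  1.313  0.     0.491]
doorbar 127 [-0.00563109 -0.00045484] 0.1714876520073855
rackbar 97 [0.01989984 0.00057247] 0.12969671503280628
0 34 0.032 0.1047
1 38 0.0339 0.0552
2 54 0.0357 0.0021
3 55 0.0329 -0.0488
4 29 0.0357 -0.0996
start doorbar [-1.61081945e-02 -7.20410308e-06]
start rackbar [0.01994411 0.00064681]
```

View pics/cab9.png

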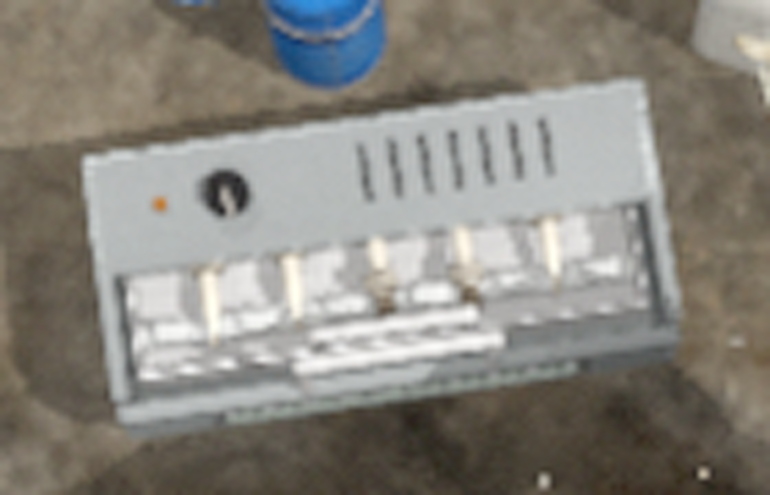

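View pics/s9.png

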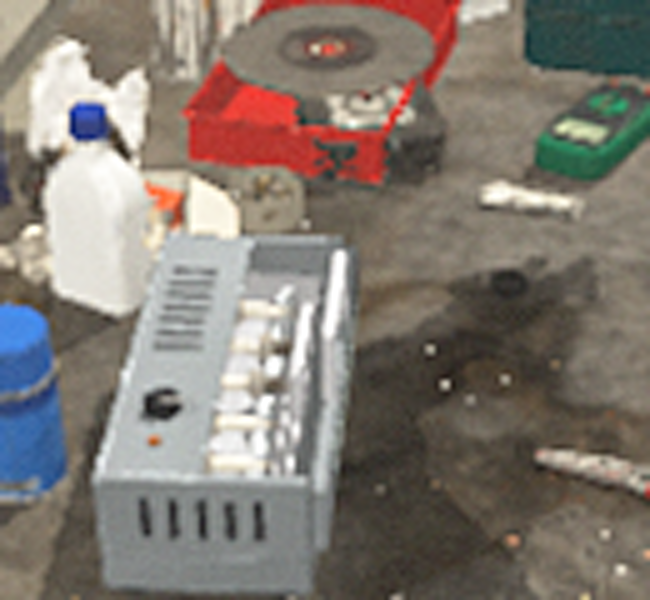

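Measured positions match the goals: the door bar is 5.6 mm in front of the hinge (6 mm when shut), the rack bar is 19.9 mm behind it (19.5 mm when home), and all five cradles hold a plug. I'm handing the job in.

Run:
```python
from h import *
print(r.finish_job())
```

```text
the job is handed in; nothing more can be done
None
```

The job is done and handed in at about 52 s on the robot's clock. I lowered the door and drew the rack out. One cradle already held a plug, so I laid the four spares in the other four, pushed the rack home and shut the door.

Last checks:
- **Plugs:** before the rack went in, all five lay within about 4 mm of their cradle points. They were tilted by 1.2° or less. After the rack was home, the pictures still showed one in each cradle.
- **Rack:** its bar is 19.9 mm behind the hinge, against 19.5 mm when fully home. It is where it stood at the start.
- **Door:** its bar is 5.6 mm in front of the hinge, against 6 mm when shut. It also pushed back with about 18 N at the stop.
- **Bystanders:** I never went near the spanner, bush or feeler. The bush and feeler look unmoved in the final side picture. I did not measure any of the three again, and I did not look at the spanner after I began placing plugs.
- **Arm:** it was left clear of everything.

**Disagreements:**
- **Door at the start:** its bar stood about 10 mm further forward than the shut position, so the door was probably slightly ajar. My first arc was off by a few millimetres, and I corrected it from the force readings, about 20 N at most.
- **Rack drawn out:** its bar measured about 4 to 5 mm short of the full 130 mm position, which is still well above the 100 mm needed.

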